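# Dock the desk gadgets for the night

### The job

Put the four gadgets lying about the desk (hand-held fan, power bank, large round speaker, small round light) on their charging docks, each squarely inside the outline that has its shape and size, upright and flat; the fan's head goes on the round end of its outline. Leave the white cup and the roll of tape where they stand.

Things in the scene. Friction and masses are not known exactly. Their poses are not given: they have to be found in the camera images.
- fan_mid (a point): Grey hand-held fan lying flat, grille up, 146 mm long: bar handle 28 mm wide, 24 mm high; round head 68 mm across, 26 mm high. The point, for gripping across the handle, lies on it next to the head, near the centre of mass, 12 mm above the underside. x runs from handle to head (head centre x = +50 mm, handle end x = -62 mm), y across the handle, z up. 0.12-0.21 kg.
- bank_mid (a point): Power bank lying flat, grey rounded bar 96 x 46 x 24 mm (x, y, z); the point is its centre, 12 mm above the underside. z up. Either way round is the same. 0.15 to 0.26 kg.
- speaker_mid (a point): Large round puck, a small loudspeaker: upright cylinder 62 mm across, 40 mm high, dotted dark top; the point is its centre, 20 mm above the underside. z up. 0.15 to 0.26 kg.
- light_mid (a point): Small round puck, a puck light: upright cylinder 42 mm across, 30 mm high, white lens on top; the point is its centre, 15 mm above the underside. z up. 0.07 to 0.12 kg.
- dock_fan_head (a point): The fan's dock: a fixed black charging dock, 8 mm thick, an 84 mm disc with a 46 mm wide tail and the fan's outline in white. The point is the centre of the outline's round head, on the top face. x runs along the outline from handle to head, z up. The docked fan's head centre is over this point and the fan's own listed point at x = -50 mm, y = 0, 12 mm above it.
- dock_bank_top (a point): The power bank's dock: a fixed black charging dock, 8 mm thick, 116 x 66 mm, with a rectangular white outline 102 x 52 mm outside. The point is the outline's centre on the top face; x along the long side, z up.
- dock_speaker_top (a point): The large puck's dock: a fixed black charging dock, 8 mm thick, 88 x 88 mm, with a large white circle 68 mm across outside. The point is the circle's centre on the top face; z up.
- dock_light_top (a point): The small puck's dock: a fixed black charging dock, 8 mm thick, 88 x 88 mm, with a small white circle 48 mm across outside. The point is the circle's centre on the top face; z up.
- cup_mid (a point): White ceramic cup standing loose among the gadgets, 52 mm across the rim, 50 mm high; the point is on its axis, half-way up. Not to be moved.
- tape_mid (a point): Roll of brown tape lying flat and loose among the gadgets, 50 mm across, 20 mm high; the point is its centre, half-way up. Not to be moved.
Mind the look-alikes: they are no part of the job. What is shaped like the part that bears light_mid but red is not meant.

How it is judged:
By the outcome, as a careful person would: the job done as asked, in the order asked, and still so for the second after the job is handed in, with the robot touching nothing.
It also fails if it takes over 115 s, if anything falls off the work surface, if the arm or the gripper's body presses on something with over 40 N, if the wrist force passes 120 N, or if a joint passes its speed limit or range.

### The arm

A 6-joint arm with a two-finger parallel gripper is mounted at the origin on the work surface. World frame = base frame: x ahead of the robot, y to its left, z up, the work surface at z = 0. Lengths are in m, angles in rad, forces in N, time in s.
With the tool pointing down it reaches from about 0.35 to 0.975 m from the base axis. Payload 17.4 kg.
Tool frame: the origin (TCP) lies at the very end of the fingers, on their centre line; the grasp point (between the pads) lies manip.grip_point_offset behind it (manip.grip_point_offset is the distance from the TCP to the grasp point, in m); z points along the fingers, y is the direction in which the jaws open and shut (so a half turn about z gives the same grasp; the last joint's range is limited). The gripper opens to 85 mm and grips with 20 to 120 N. Pads are 22 mm wide; open, the fingers measure 114 mm over their backs; the gripper's body (76 mm by 85 mm) begins 54 mm behind the grasp point. The pads swing forward as they close: fully open they stand 13 mm farther back than shut.
Start: joints at [1.109, 0.116, 1.442, -0, 1.584, -0.038], TCP at [0.278, 0.615, 0.231] pointing down, gripper open.
Joint ranges: [-2.83, 2.83], [-0.83, 2.19], [0.07, 2.5], [-1.14, 4.28], [0.01, 3], [-2.97, 2.97]. Speed limits (rad/s): [1.89, 1.89, 2.22, 3.14, 3.14, 3.14].

### API

Orientations are given as a unit quaternion [x, y, z, w].
In Python, from workcell import get_state, vision, workorder, manip gives the robot as it stands.
- The arm moves only by the tool jog_arm, never from a script. Its argument "series" is text: rows parted by semicolons, each of 7 numbers parted by spaces: the shift along the tool's x, y, z in units of 50 mm (1.0 is 50 mm), then the turn, a rotation vector about the tool's x, y, z in units of 8 degrees (1.0 is 8 degrees), then the opening, from 0 (shut) to 1 (fully open). A call has 1 to 8 rows; each row shifts and turns the commanded pose from where the row before left it, along the tool's axes as they then stand; what a row does not reach is not made up. A row lasts 1/10 s, in which the tool goes at most 50 mm and 8.59 degrees, less where a joint would pass 70% of its speed; a pose out of reach is approached as far as the arm can. A call is refused whole if a number of a shift passes 1 or a number of a turn 1, either way. A call with a gripper value outside its range is refused whole. The fingers move at their own pace and stop on an object; "newtons" is the grip in N (left out, the last holds). Time passes only in rows, so rows that do not move let the fingers close. It gives the time, the measured TCP pose, the force and the opening at its end, in the units of the state.
- get_state(): the state, without advancing time (a new reading comes with each control period).
- vision.capture(name): name is "side" or "top" or "wrist"; returns the picture (400x640x3 uint8, red, green, blue); there is no depth.
- vision.get_calibration(name): a dict with "fovy" (degrees; the focal length in pixels is half the picture's height over the tangent of half this angle, whatever the lens; pixels are square), "cx", "cy" (the principal point, pixels), "R" (3x3) and "t" (3): a world point X has camera coordinates R X + t; the wrist camera has in their place "tool_from_camera" (4x4, takes a point from camera to tool coordinates, whose origin is the TCP and whose axes are the flange's). Camera axes: x right, y down, z forward; pixel columns grow to the right and rows downward; lengths in m; the calibration is good to about 2 mm. The wrist camera is an equidistant fisheye: a pixel r from the principal point sees the ray r / f radians off the axis. A picture is of the moment at which its call begins: read the wrist's pose just before it. get_calibration takes no time and is no camera call.
- workorder.finish_job(): hands the job in, once; it reports no verdict.
The state is a dict: "clock": time; "q": joint angles; "joint_velocities": joint speeds; "effort": joint torques, N m; "tool_pos": TCP position; "eef_rot": TCP orientation; "wrist_force": force on the tool from outside, world axes, zero at the start; "wrist_torque": the same for the moment, N m; "gripper_width": finger opening in m.
Only numpy, scipy, OpenCV 4.12 (cv2) and the standard library are available. Lean on these libraries where they do the work, as an engineer would, in place of code of your own. Each camera call takes 0.05 s, during which the arm holds its last target.

## Working session

There is one attempt and no reset: what is moved stays moved. The work goes in short steps, Python scripts to look and compute and a tool call to move; the robot and the scene stay as the last step left them, time stands still between calls to the robot, and variables do not carry over. Pictures are saved under pics/ and viewed, and the job is handed in when it is done.

Besides the shell and the picture viewer there is one more tool, called after "Call:" as a command line: name --argument value ..., lists and objects as JSON in quotes. jog_arm: Moves the arm, as the interface text tells. Its arguments: {"type":"object","properties":{"series":{"type":"string"},"newtons":{"type":"number"}},"required":["series"]}

```bash
mkdir -p pics; ls
python3 - <<'E'
from workcell import get_state, vision, workorder, manip
import cv2
s=get_state(); print(s)
print(manip.grip_point_offset, [a for a in dir(manip) if a[0]!='_'])
for n in ["side","top","wrist"]:
    im=vision.capture(n); cv2.imwrite(f"pics/{n}0.png",im[:,:,::-1]); print(n,vision.get_calibration(n))
E
```

```text
pics
{'clock': 0.0, 'q': array([ 1.10921192e+00,  1.16492139e-01,  1.44228262e+00, -1.07267639e-05,
        1.58400520e+00, -3.78377881e-02]), 'joint_velocities': array([-1.37700053e-03, -8.93335826e-04,  5.39692262e-04, -8.68452424e-05,
        2.50154356e-03, -5.52866152e-04]), 'effort': array([-2.40044457e-03, -7.31998587e+01, -6.32489848e+01, -1.28710562e-04,
        6.28747599e-03,  7.64824244e-05]), 'tool_pos': array([0.27749152, 0.61510666, 0.23054725]), 'eef_rot': array([ 2.10291714e-01,  9.77638503e-01, -5.76568199e-04, -1.41509993e-04]), 'wrist_force': array([0.77432056, 0.08683762, 0.20748454]), 'wrist_torque': array([ 0.01426209,  0.02399166, -0.07581107]), 'gripper_width': 0.08515730865246145}
0.0187 ['MotionError', 'grip_point_offset']
side {'fovy': 48.69982477641396, 'cx': 318.9480244871464, 'cy': 204.98013100121003, 'R': array([[ 0.90179222, -0.43214851,  0.00429535],
       [-0.23564148, -0.50001135, -0.83334371],
       [ 0.36227597,  0.75049071, -0.55273847]]), 't': array([-0.47346212,  0.18277894,  1.0359532 ])}
top {'fovy': 45.067620442118596, 'cx': 319.821435065876, 'cy': 203.47396496154272, 'R': array([[ 0.01089845, -0.99992905, -0.0048078 ],
       [-0.99136996, -0.01017674, -0.13069827],
       [ 0.13064007,  0.00619071, -0.99141053]]), 't': array([-0.01172106,  0.51522887,  1.33624715])}
wrist {'fovy': 65.70646984690485, 'cx': 320.7964368759751, 'cy': 200.61608767540991, 'tool_from_camera': array([[-9.66351572e-05, -9.51287249e-01, -3.08305953e-01,
         7.90239712e-02],
       [ 9.99999717e-01, -3.21963165e-04,  6.79987918e-04,
        -6.06693863e-04],
       [-7.46126996e-04, -3.08305800e-01,  9.51287011e-01,
        -1.42339030e-01],
       [ 0.00000000e+00,  0.00000000e+00,  0.00000000e+00,
         1.00000000e+00]])}
```

View pics/top0.png

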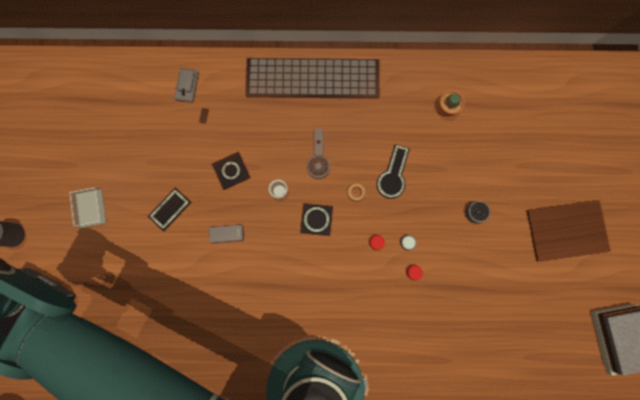

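View pics/side0.png

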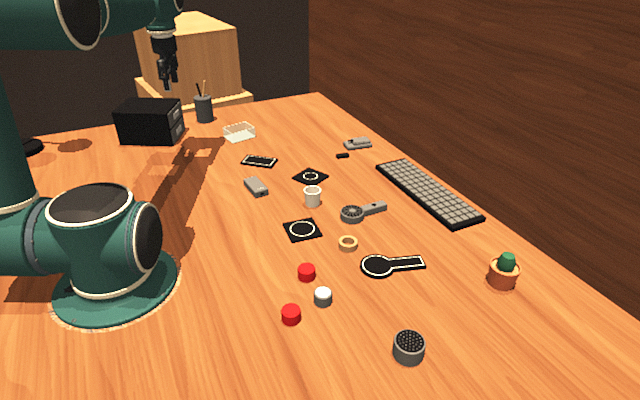

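View pics/wrist0.png

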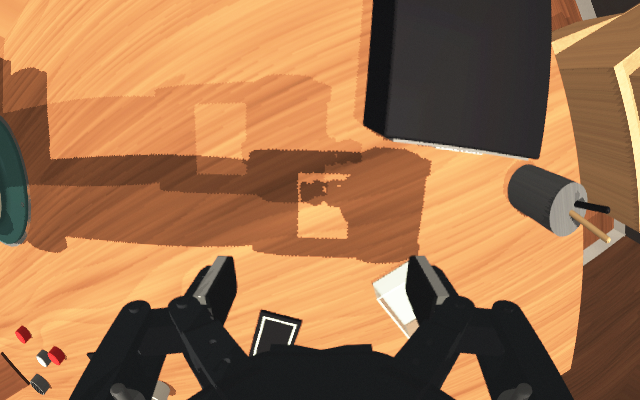

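```bash
cat > h.py <<'E'
import numpy as np, cv2
from scipy.optimize import least_squares
from scipy.spatial.transform import Rotation as Rn
from workcell import get_state, vision
def f_of(c): return 200/np.tan(np.radians(c["fovy"]/2))
def ray(name,uv,pose=None):
    """origin, dir(world)"""
    c=vision.get_calibration(name); f=f_of(c)
    d=np.array([uv[0]-c["cx"],uv[1]-c["cy"]])
    if name!="wrist":
        v=np.array([d[0]/f,d[1]/f,1]); R=c["R"];t=c["t"]
        return -R.T@t, R.T@v/np.linalg.norm(v)
    r=np.hypot(*d); th=r/f
    v=np.array([np.sin(th)*d[0]/max(r,1e-9),np.sin(th)*d[1]/max(r,1e-9),np.cos(th)])
    T=c["tool_from_camera"]; p,q=pose; W=Rn.from_quat(q).as_matrix()
    return W@T[:3,3]+p, W@(T[:3,:3]@v)
def proj(name,X,pose=None):
    c=vision.get_calibration(name); f=f_of(c); X=np.asarray(X,float)
    if name!="wrist":
        v=c["R"]@X+c["t"]; return np.array([c["cx"]+f*v[0]/v[2],c["cy"]+f*v[1]/v[2]])
    T=c["tool_from_camera"]; p,q=pose; W=Rn.from_quat(q).as_matrix()
    v=T[:3,:3].T@(W.T@(X-p)-T[:3,3]); r=np.hypot(v[0],v[1]); th=np.arctan2(r,v[2])
    return np.array([c["cx"]+f*th*v[0]/r,c["cy"]+f*th*v[1]/r])
def plane(name,uv,z,pose=None):
    o,d=ray(name,uv,pose); return o+d*(z-o[2])/d[2]
def tri(rays):
    A=0;b=0
    for o,d in rays:
        P=np.eye(3)-np.outer(d,d); A=A+P; b=b+P@o
    X=np.linalg.solve(A,b); return X,[np.linalg.norm(np.cross(X-o,d)) for o,d in rays]
def snap(name,fn):
    s=get_state(); im=vision.capture(name); cv2.imwrite(f"pics/{fn}.png",im[:,:,::-1])
    np.savez(f"pics/{fn}.npz",im=im,p=s["tool_pos"],q=s["eef_rot"],name=name)
    return im,(s["tool_pos"],s["eef_rot"])
def load(fn):
    z=np.load(f"pics/{fn}.npz"); return z["im"],(z["p"],z["q"])
E
python3 - <<'E'
from h import *
np.set_printoptions(precision=4,suppress=True)
pts={'fanhead':(318,167,.026),'fanend':(319,130,.024),'dfhead':(391,184,.008),'dftail':(401,147,.008),'bank':(226,234,.024),'dbank':(169,209,.008),'speaker':(479,212,.04),'dspk':(317,219,.008),'dlight':(231,171,.008),'light':(409,242,.03),'cup':(278,188,.05),'tape':(357,192,.02),'red1':(377,242,.03),'red2':(415,272,.03)}
for k,(u,v,z) in pts.items():
    X=plane('top',(u,v),z); print(k,X,'side px',proj('side',X).round(), 'r',np.hypot(X[0],X[1]).round(3))
for n in ("top","side"):
    im=cv2.imread(f"pics/{n}0.png")
    c=im[110:290,140:500] if n=="top" else im[130:370,220:520]
    c=cv2.resize(c,None,fx=800/c.shape[1],fy=800/c.shape[1],interpolation=cv2.INTER_CUBIC); cv2.imwrite(f"pics/{n}0c.png",c[:600]);print(c.shape)
E
```

```text
fanhead [0.6225 0.0002 0.026 ] side px [350. 210.] r 0.623
fanend [ 0.7331 -0.0014  0.024 ] side px [384. 202.] r 0.733
dfhead [ 0.578  -0.2126  0.008 ] side px [376. 265.] r 0.616
dftail [ 0.6886 -0.2429  0.008 ] side px [421. 259.] r 0.73
bank [0.4264 0.2594 0.024 ] side px [254. 183.] r 0.499
dbank [0.4981 0.4305 0.008 ] side px [258. 160.] r 0.658
speaker [ 0.4949 -0.4551  0.04  ] side px [407. 340.] r 0.672
dspk [0.4735 0.0015 0.008 ] side px [302. 228.] r 0.473
dlight [0.6118 0.2547 0.008 ] side px [309. 176.] r 0.663
light [ 0.4089 -0.2587  0.03  ] side px [322. 292.] r 0.484
cup [0.556  0.1121 0.05  ] side px [312. 189.] r 0.567
tape [ 0.5516 -0.1129  0.02  ] side px [347. 241.] r 0.563
red1 [ 0.4079 -0.1686  0.03  ] side px [305. 267.] r 0.441
red2 [ 0.3254 -0.2744  0.03  ] side px [290. 309.] r 0.426
(400, 800, 3)
(640, 800, 3)
```

View pics/top0c.png

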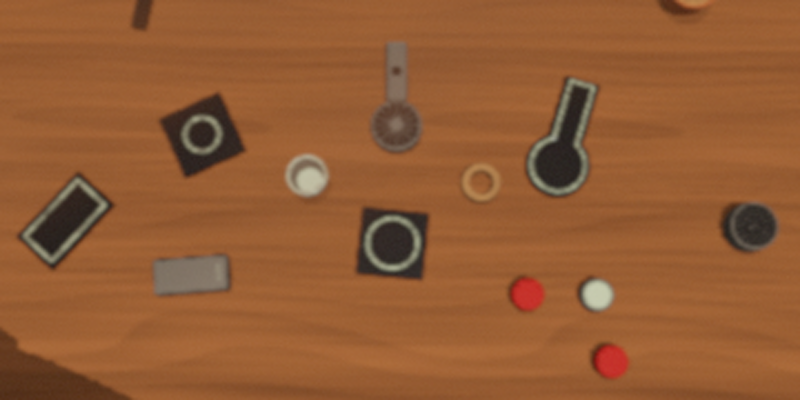

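```bash
cat >> h.py <<'E'
def go(x,y,z,psi=None):
    """shift (tool axes now) and turn needed, in move units"""
    s=get_state(); W=Rn.from_quat(s["eef_rot"]).as_matrix()
    d=W.T@(np.array([x,y,z])-s["tool_pos"])/0.05
    ps=np.degrees(np.arctan2(W[1,0],W[0,0]))
    if psi is None: psi=ps
    a=np.radians(psi); T=np.array([[np.cos(a),np.sin(a),0],[np.sin(a),-np.cos(a),0],[0,0,-1]])
    rv=np.degrees(Rn.from_matrix(W.T@T).as_rotvec())/8
    n=np.abs(d).max(); m=np.linalg.norm(d)
    print("t",round(s["clock"],2),"pos",s["tool_pos"].round(4),"psi",round(ps,2),"q6",round(s["q"][5],2),"w",round(s["gripper_width"],4),"F",s["wrist_force"].round(1))
    print("  shift",d.round(2),"norm rows",m.round(2)," turn",rv.round(2))
E
python3 -c "
from h import *
go(.46,.22,.33,180)"
```

```text
t 0.15 pos [0.2775 0.6152 0.2307] psi 155.72 q6 -0.04 w 0.0852 F [ 0.2 -1.2  0. ]
  shift [-6.58 -5.7  -1.98] norm rows 8.93  turn [-0.01 -0.   -3.04]
```

Call:
jog_arm --series "-0.66 -0.57 -0.2 0 0 0 1;-0.66 -0.57 -0.2 0 0 0 1;-0.66 -0.57 -0.2 0 0 0 1;-0.66 -0.57 -0.2 0 0 0 1;-0.66 -0.57 -0.2 0 0 0 1;-0.66 -0.57 -0.2 0 0 0 1;-0.66 -0.57 -0.2 0 0 0 1;-0.66 -0.57 -0.2 0 0 0 1"

```text
clock: 0.95
tool_pos: [0.4247, 0.2972, 0.3117]
eef_rot: [0.21, 0.978, 0.0, 0.0]
wrist_force: [0.5, 0.4, -0.1]
gripper_width: 0.0857
```

Call:
jog_arm --series "-0.66 -0.57 -0.2 0 0 0 1;-0.66 -0.57 -0.2 0 0 0 1;0 0 0 0 0 -1 1;0 0 0 0 0 -1 1;0 0 0 0 0 -1 1;0 0 0 0 0 0 1;0 0 0 0 0 0 1"

```text
clock: 1.65
tool_pos: [0.4612, 0.2198, 0.3312]
eef_rot: [0.005, 1.0, -0.0, -0.0]
wrist_force: [0.3, 0.1, 1.1]
gripper_width: 0.0851
```

```bash
python3 -c "
from h import *
im,p=snap('wrist','w1'); snap('top','top1'); go(.46,-.2,.33,180)"
```

```text
t 1.75 pos [0.4611 0.2199 0.3312] psi 179.53 q6 -1.17 w 0.0856 F [-0.1 -0.7 -0.2]
  shift [-0.05 -8.4   0.02] norm rows 8.4  turn [-0.   -0.   -0.06]
```

View pics/w1.png

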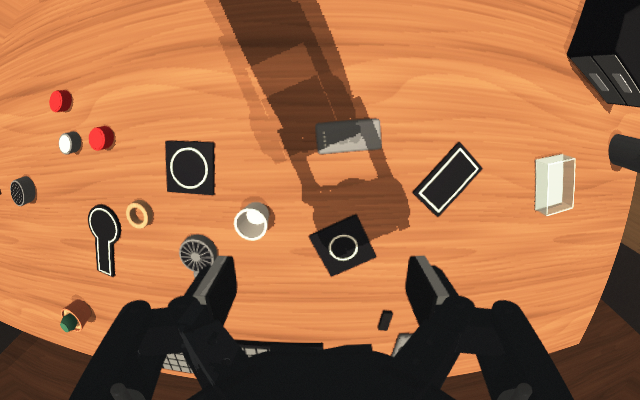

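Call:
jog_arm --series "-0.23 -0.95 0 0 0 0 1;-0.23 -0.95 0 0 0 0 1;-0.23 -0.95 0 0 0 0 1;-0.23 -0.95 0 0 0 0 1;-0.23 -0.95 0 0 0 0 1;-0.23 -0.95 0 0 0 0 1;-0.23 -0.95 0 0 0 0 1;-0.23 -0.95 0 0 0 0 1"

```text
clock: 2.55
tool_pos: [0.5514, -0.1627, 0.3314]
eef_rot: [0.004, 1.0, -0.0, 0.0]
wrist_force: [0.8, 1.2, 0.6]
gripper_width: 0.0853
```

Call:
jog_arm --series "0 0 0 0 0 0 1;0 0 0 0 0 0 1"

```text
clock: 2.75
tool_pos: [0.5513, -0.1615, 0.3308]
eef_rot: [0.004, 1.0, 0.0, -0.0]
wrist_force: [-0.1, 0.9, -0.8]
gripper_width: 0.0856
```

```bash
python3 -c "
from h import *
im,p=snap('wrist','w2'); go(.46,-.2,.33,180)"
```

```text
t 2.8 pos [ 0.5513 -0.1605  0.3311] psi 179.61 q6 -1.89 w 0.0855 F [ 0.6  0.5 -0.7]
  shift [ 1.82 -0.8   0.02] norm rows 1.99  turn [ 0.   -0.   -0.05]
```

View pics/w2.png

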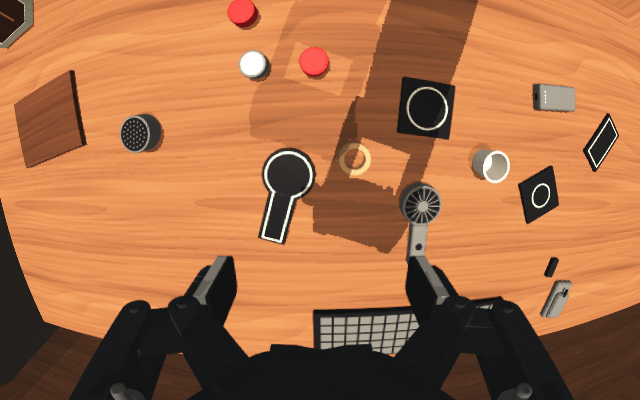

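```bash
cat >> h.py <<'E'
def ortho(fn,cx,cy,z,half=.08,res=.0005,name="wrist"):
    """world-aligned crop: col -> -y, row -> -x (top-like view)"""
    im,pose=load(fn); c=vision.get_calibration(name); f=f_of(c)
    n=int(2*half/res); k=(np.arange(n)-n/2+.5)*res
    X=cx-k[:,None]+0*k[None]; Y=cy-k[None]+0*k[:,None]
    P=np.stack([X,Y,0*X+z],-1)
    if name=="wrist":
        T=c["tool_from_camera"]; W=Rn.from_quat(pose[1]).as_matrix()
        v=((P-pose[0])@W-T[:3,3])@T[:3,:3]
        r=np.hypot(v[...,0],v[...,1]); th=np.arctan2(r,v[...,2]); g=f*th/r
    else:
        v=P@c["R"].T+c["t"]; g=f/v[...,2]
    u=(c["cx"]+g*v[...,0]).astype(np.float32); w=(c["cy"]+g*v[...,1]).astype(np.float32)
    return cv2.remap(im,u,w,cv2.INTER_CUBIC)
def px2w(pts,cx,cy,half=.08,res=.0005):
    pts=np.atleast_2d(pts).astype(float); n=int(2*half/res)
    return np.stack([cx-(pts[:,1]-n/2+.5)*res, cy-(pts[:,0]-n/2+.5)*res],-1)
E
python3 - <<'E'
from h import *
L={'fan':(.65,0,.025),'dfan':(.62,-.222,.008),'bank':(.426,.259,.024),'dbank':(.498,.43,.008),'spk':(.495,-.455,.04),'dspk':(.4735,.0015,.008),'dlight':(.612,.255,.008),'light':(.409,-.259,.03)}
rows=[]
for fn in('w1','w2'):
    rows.append(np.hstack([cv2.resize(ortho(fn,*L[k]),(200,200),interpolation=cv2.INTER_AREA) for k in list(L)[:4]]))
    rows.append(np.hstack([cv2.resize(ortho(fn,*L[k]),(200,200),interpolation=cv2.INTER_AREA) for k in list(L)[4:]]))
m=np.vstack([rows[0],rows[2]]);m2=np.vstack([rows[1],rows[3]])
cv2.imwrite('pics/o1.png',m[:,:,::-1]);cv2.imwrite('pics/o2.png',m2[:,:,::-1])
E
```

```text
(no output)
```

View pics/o1.png

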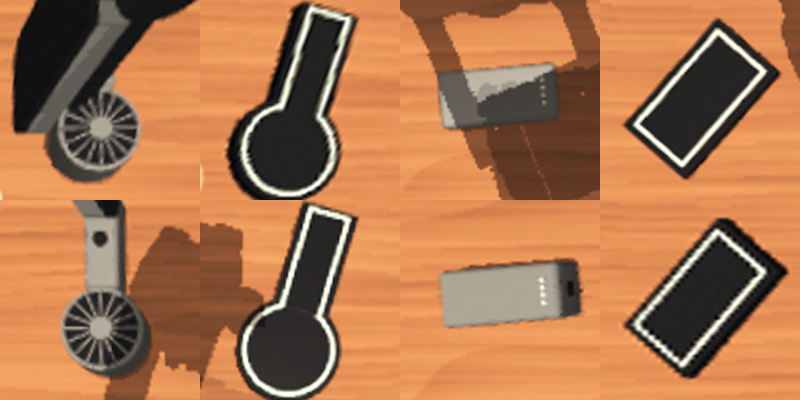

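View pics/o2.png

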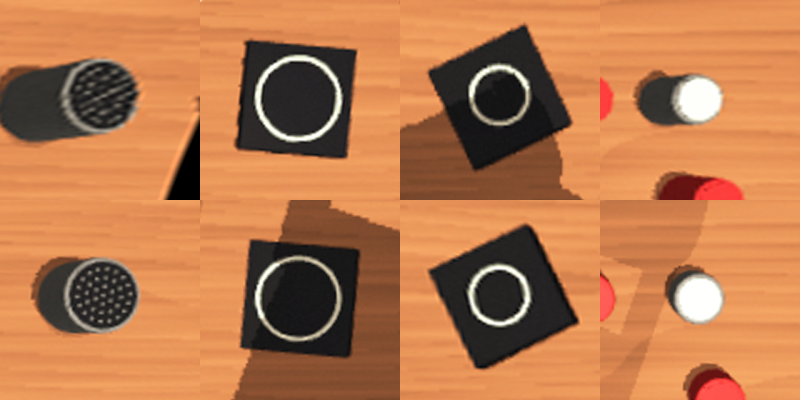

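```bash
cat > docks.py <<'E'
from h import *
np.set_printoptions(precision=4,suppress=True)
L={'dfan':(.62,-.222),'dbank':(.498,.43),'dspk':(.4735,.0015),'dlight':(.612,.255)}
def meas(fn,k,z):
    cx,cy=L[k]; o=ortho(fn,cx,cy,z,half=.1).astype(float)
    mx=o.max(2);mn=o.min(2); sat=(mx-mn)/np.maximum(mx,1)
    m=((mn>115)&(sat<.3)).astype(np.uint8)
    cs,_=cv2.findContours(m,cv2.RETR_EXTERNAL,cv2.CHAIN_APPROX_NONE)
    if k=='dlight' or k=='dspk':
        c=max(cs,key=cv2.contourArea); e=cv2.fitEllipse(c); return px2w(e[0],cx,cy,.1)[0],np.array(e[1])*.5,e[2]
    c=max(cs,key=cv2.contourArea)
    if k=='dbank':
        r=cv2.minAreaRect(c); b=px2w(cv2.boxPoints(r),cx,cy,.1); e1=b[1]-b[0];e2=b[2]-b[1]; e=e1 if np.hypot(*e1)>np.hypot(*e2) else e2
        return px2w(r[0],cx,cy,.1)[0],np.array(r[1])*.5,np.degrees(np.arctan2(e[1],e[0]))%180
    f=np.zeros_like(m); cv2.drawContours(f,[c],-1,1,-1)
    d=cv2.distanceTransform(f,cv2.DIST_L2,5); ys,xs=np.where(d>d.max()-1); h=px2w((xs.mean(),ys.mean()),cx,cy,.1)[0]
    ys,xs=np.where(f); g=px2w((xs.mean(),ys.mean()),cx,cy,.1)[0]; P=px2w(np.stack([xs,ys],1),cx,cy,.1)
    w,v=np.linalg.eigh(np.cov((P-P.mean(0)).T)); ax=v[:,1]*np.sign(v[:,1]@(h-g))
    pr=P@ax; return h,np.array([d.max()*1.0, np.ptp(pr)*1e3, (pr.max()-h@ax)*1e3]),(np.degrees(np.arctan2(*(h-g)[::-1])),np.degrees(np.arctan2(*ax[::-1])))
if __name__=="__main__":
  for k in L:
    for fn in('w1','w2'): print(k,fn,*meas(fn,k,.008))
    zs=np.arange(0,.021,.002); D=[np.linalg.norm(meas('w1',k,z)[0]-meas('w2',k,z)[0])*1e3 for z in zs]; print('   disagreement mm by z',dict(zip((zs*1e3).round().astype(int).tolist(),np.round(D,1).tolist())))
E
python3 docks.py
```

```text
dfan w1 [ 0.5803 -0.2131] [ 73.3008 154.4937  38.033 ] (np.float64(163.3427449067065), np.float64(162.98644336222603))
dfan w2 [ 0.58   -0.2128] [ 73.3008 154.4679  37.8243] (np.float64(162.95228345419704), np.float64(163.17392236166467))
   disagreement mm by z {0: 6.9, 2: 5.1, 4: 3.6, 6: 2.1, 8: 0.4, 10: 1.5, 12: 3.1, 14: 4.9, 16: 6.6, 18: 8.1, 20: 10.0}
dbank w1 [0.4997 0.43  ] [ 54.0914 104.1378] 138.81406693669146
dbank w2 [0.4996 0.4304] [ 54.8911 104.6552] 138.8140669757351
   disagreement mm by z {0: 7.1, 2: 5.5, 4: 3.8, 6: 2.2, 8: 0.4, 10: 1.2, 12: 2.8, 14: 4.6, 16: 6.3, 18: 8.0, 20: 9.7}
dspk w1 [0.4746 0.0028] [69.0197 69.2855] 46.29168701171875
dspk w2 [0.4747 0.0031] [66.9522 68.2129] 106.17842102050781
   disagreement mm by z {0: 7.1, 2: 5.4, 4: 3.7, 6: 2.0, 8: 0.4, 10: 1.3, 12: 3.0, 14: 4.7, 16: 6.4, 18: 8.1, 20: 9.8}
dlight w1 [0.6162 0.2554] [48.0283 48.3011] 143.97042846679688
dlight w2 [0.6157 0.2555] [48.9873 49.4962] 120.20686340332031
   disagreement mm by z {0: 6.9, 2: 5.3, 4: 3.6, 6: 1.9, 8: 0.5, 10: 1.5, 12: 3.2, 14: 4.9, 16: 6.6, 18: 8.3, 20: 9.9}
```

```bash
python3 -c "
from h import *
go(.672,0,.2,180)"
```

```text
t 2.8 pos [ 0.5513 -0.1605  0.3311] psi 179.61 q6 -1.89 w 0.0855 F [ 0.6  0.5 -0.7]
  shift [-2.39  3.23  2.62] norm rows 4.8  turn [ 0.   -0.   -0.05]
```

Call:
jog_arm --series "-0.48 0.64 0.52 0 0 0 1;-0.48 0.64 0.52 0 0 0 1;-0.48 0.64 0.52 0 0 0 1;-0.48 0.64 0.52 0 0 0 1;-0.48 0.64 0.52 0 0 0 1;0 0 0 0 0 -0.05 1;0 0 0 0 0 0 1"

```text
clock: 3.5
tool_pos: [0.6718, 0.0008, 0.2009]
eef_rot: [-0.002, 1.0, -0.0, -0.001]
wrist_force: [-0.1, -1.7, 0.7]
gripper_width: 0.0854
```

```bash
python3 -c "
from h import *
im,p=snap('wrist','w3'); go(.672,0,.2,180)
o=ortho('w3',.66,0,.025,half=.1); o2=ortho('w3',.66,0,.0,half=.1); cv2.imwrite('pics/o3.png',np.hstack([o,o2])[:,:,::-1])"
```

```text
t 3.55 pos [ 6.719e-01 -2.000e-04  2.021e-01] psi -179.82 q6 -1.61 w 0.0856 F [ 0.  -0.3  0.5]
  shift [-0.    0.    0.04] norm rows 0.04  turn [-0.    0.    0.02]
```

View pics/w3.png

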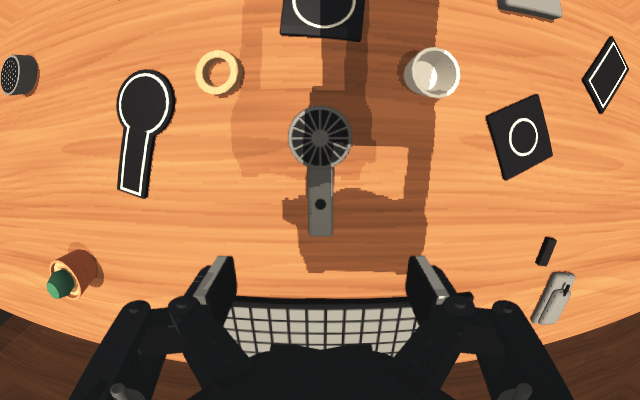

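View pics/o3.png

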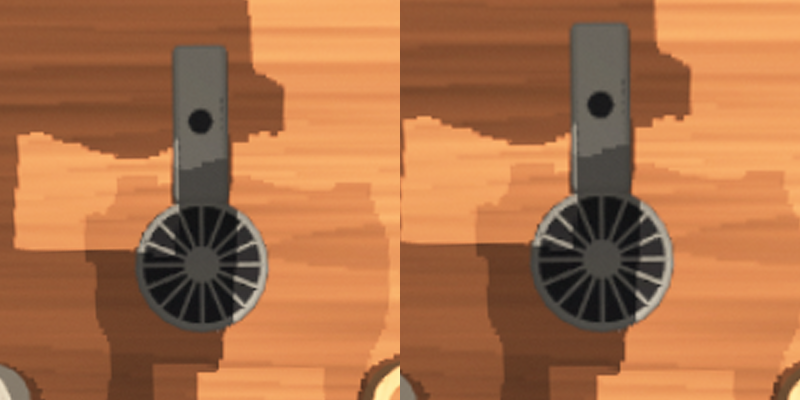

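Run:
```python
from h import *
_,p2=load('w2');_,p3=load('w3')
print(tri([ray('wrist',(422,206),p2),ray('wrist',(319.5,137.5),p3)]))
print(tri([ray('wrist',(419,246),p2),ray('wrist',(320,204),p3)]))
for z in(.2,.05,.008): print(proj('wrist',(.678,0,z),p3))
go(.678,-.0005,.004,180)
```

```text
(array([ 0.62769751, -0.00120588,  0.02405239]), [np.float64(0.00018204330138635511), np.float64(0.00018204330138616261)])
(array([6.97936664e-01, 7.31061538e-06, 2.70703433e-02]), [np.float64(0.0007961417136137666), np.float64(0.0007961417136136409)])
[320.0881777  270.11335437]
[320.34835157 191.48410737]
[320.38466208 180.98279379]
t 3.55 pos [ 6.719e-01 -2.000e-04  2.021e-01] psi -179.82 q6 -1.61 w 0.0856 F [ 0.  -0.3  0.5]
  shift [-0.12 -0.01  3.96] norm rows 3.96  turn [-0.    0.    0.02]
```

Call:
jog_arm --series "-0.09 -0.01 0.7 0 0 0 0.7;-0.09 0 0.7 0 0 0 0.7;0 0 0.7 0 0 0 0.7;0 0 0.7 0 0 0 0.7;0 0 0.6 0 0 0 0.7;0 0 0.4 0 0 0 0.7;0 0 0.1 0 0 0 0.7;0 0 0 0 0 0 0.7" --newtons 40

```text
clock: 4.35
tool_pos: [0.6812, -0.0022, 0.0073]
eef_rot: [-0.001, 1.0, -0.0, 0.0]
wrist_force: [-0.2, -0.8, 1.1]
gripper_width: 0.06
```

```bash
python3 -c "
from h import *
snap('side','s4');im,p=snap('wrist','w4'); go(.681,0,.006,180)"
```

```text
t 4.45 pos [ 0.6819 -0.002   0.0085] psi -179.91 q6 -1.61 w 0.0595 F [-0.9 -0.1  0.6]
  shift [0.02 0.04 0.05] norm rows 0.07  turn [-0.    0.02  0.01]
```

View pics/w4.png

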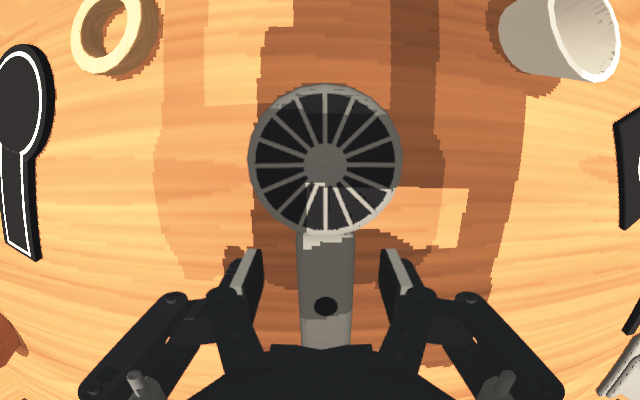

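Call:
jog_arm --series "0 0 0 0 0 0 0;0 0 0 0 0 0 0;0 0 0 0 0 0 0;0 0 0 0 0 0 0;0 0 0 0 0 0 0;0 0 0 0 0 0 0" --newtons 50

```text
clock: 5.05
tool_pos: [0.6817, -0.0017, 0.0076]
eef_rot: [-0.001, 1.0, -0.0, 0.001]
wrist_force: [-1.9, 1.0, 6.9]
gripper_width: 0.0269
```

Call:
jog_arm --series "0 0 -0.3 0 0 0 0;0 0 -0.7 0 0 0 0;0 0 -0.7 0 0 0 0;0 0 -0.3 0 0 0 0;0 0 0 0 0 0 0"

```text
clock: 5.55
tool_pos: [0.6821, -0.0018, 0.1093]
eef_rot: [-0.001, 1.0, -0.0, 0.002]
wrist_force: [-0.0, 0.5, -2.1]
gripper_width: 0.027
```

```bash
python3 -c "
from h import *
im,p=snap('wrist','w5'); go(.58+.053*np.cos(np.radians(163-180)),-.213+.053*np.sin(np.radians(163-180)),.11,163)"
```

```text
t 5.6 pos [ 0.6813 -0.0018  0.1067] psi -179.88 q6 -1.61 w 0.027 F [-0.1  0.5 -2.6]
  shift [ 1.02 -4.53 -0.07] norm rows 4.65  turn [0.   0.01 2.14]
```

View pics/w5.png

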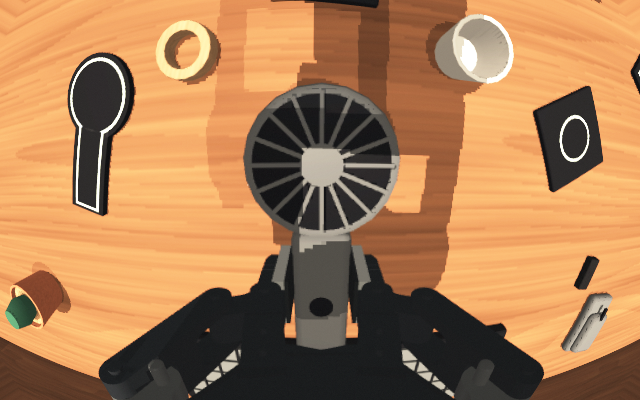

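Run:
```python
from h import *
pose=(np.zeros(3),np.array([0,0,0,1.]))
for uv in [(322,167),(320,307),(320,347),(322,83)]:
    o,d=ray('wrist',uv,pose); print(uv,(o+d*((-.018-o[2])/d[2])).round(4))
```

```text
(322, 167) [ 0.0534  0.     -0.018 ]
(320, 307) [-0.0167 -0.0008 -0.018 ]
(320, 347) [-0.0453 -0.0009 -0.018 ]
(322, 83) [ 0.0875  0.     -0.018 ]
```

Call:
jog_arm --series "0.2 -0.9 0 0 0 0 0;0.2 -0.9 0 0 0 0 0;0.2 -0.9 0 0 0 0 0;0.2 -0.9 0 0 0 0 0;0.2 -0.9 0 0 0 0.1 0;0 0 0 0 0 1 0;0 0 0 0 0 1 0;0 0 0 0 0 0 0"

```text
clock: 6.4
tool_pos: [0.6306, -0.2269, 0.1039]
eef_rot: [0.147, 0.989, 0.0, -0.002]
wrist_force: [-0.4, -0.0, -2.4]
gripper_width: 0.0266
```

```bash
python3 -c "
from h import *
im,p=snap('wrist','w6'); go(.6311,-.2286,.0165,163.3)"
```

```text
t 6.45 pos [ 0.6309 -0.2266  0.1042] psi 163.47 q6 -1.67 w 0.0263 F [-0.3 -0.1 -2.2]
  shift [-0.02 -0.04  1.75] norm rows 1.75  turn [ 0.   -0.02  0.02]
```

View pics/w6.png

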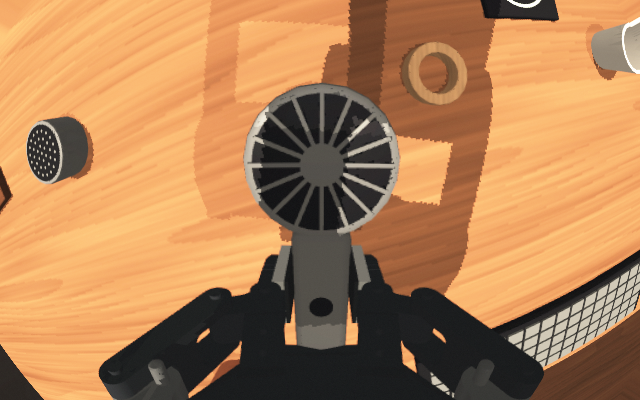

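Call:
jog_arm --series "-0.02 -0.04 0.4 0 0 0 0;0 0 0.4 0 0 0 0;0 0 0.4 0 0 0 0;0 0 0.3 0 0 0 0;0 0 0.15 0 0 0 0;0 0 0.05 0 0 0 0;0 0 0 0 0 0 0"

```text
clock: 7.15
tool_pos: [0.6321, -0.229, 0.0215]
eef_rot: [0.145, 0.989, -0.0, 0.0]
wrist_force: [0.5, -0.9, -1.8]
gripper_width: 0.027
```

```bash
python3 -c "
from h import *
im,p=snap('wrist','w7'); go(.6311,-.2286,.0165,163.3)"
```

```text
t 7.2 pos [ 0.6323 -0.2291  0.022 ] psi 163.36 q6 -1.67 w 0.0266 F [ 0.1  0.  -2. ]
  shift [0.03 0.   0.11] norm rows 0.11  turn [-0.    0.01  0.01]
```

View pics/w7.png

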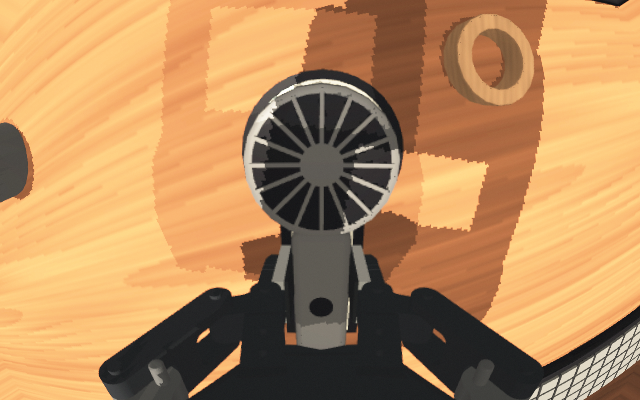

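Call:
jog_arm --series "0.02 0 0.05 0 0 0 0;0 0 0.03 0 0 0 0;0 0 0 0 0 0 0;0 0 0 0 0 0 0"

```text
clock: 7.6
tool_pos: [0.631, -0.2288, 0.0175]
eef_rot: [0.145, 0.989, -0.0, 0.0]
wrist_force: [0.1, -0.4, -1.7]
gripper_width: 0.027
```

Call:
jog_arm --series "0 0 0.02 0 0 0 0;0 0 0 0 0 0 0"

```text
clock: 7.8
tool_pos: [0.631, -0.2287, 0.0162]
eef_rot: [0.145, 0.989, 0.0, -0.0]
wrist_force: [-0.3, 0.6, -1.6]
gripper_width: 0.0267
```

```bash
python3 -c "
from h import *
im,p=snap('wrist','w8'); go(.6311,-.2286,.0165,163.3)
c=im[50:350,200:450]; cv2.imwrite('pics/w8c.png',cv2.resize(c,None,fx=2,fy=2,interpolation=cv2.INTER_CUBIC)[:,:,::-1])"
```

```text
t 7.85 pos [ 0.631  -0.2287  0.0162] psi 163.32 q6 -1.67 w 0.0267 F [-0.4 -0.3 -1.7]
  shift [-0.    0.   -0.01] norm rows 0.01  turn [-0. -0.  0.]
```

View pics/w8c.png

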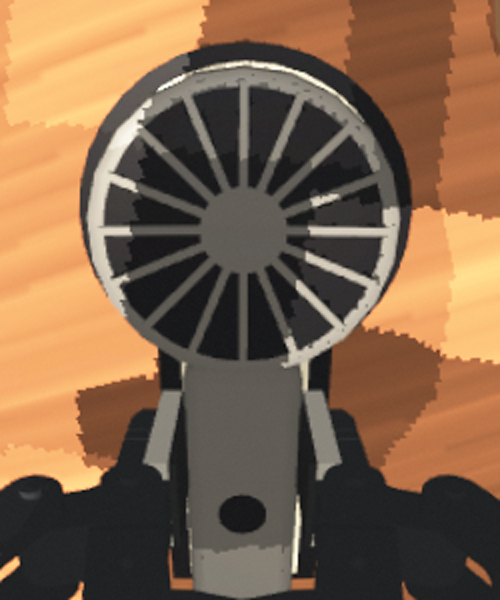

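Run:
```python
from h import *
im,p=load('w8'); im=im.copy()
s=4; big=cv2.resize(im,None,fx=s,fy=s,interpolation=cv2.INTER_CUBIC)
def circ(c,z,r,col):
    a=np.linspace(0,2*np.pi,200); pts=np.array([proj('wrist',(c[0]+r*np.cos(t),c[1]+r*np.sin(t),z),p) for t in a])
    cv2.polylines(big,[((pts+.5)*s).astype(np.int32)],True,col,1)
c=(.580,-.213)
circ(c,.008,.042,(255,0,0)); circ(c,.034,.034,(0,255,0)); circ(c,.008,.037,(0,255,255))
cv2.imwrite('pics/w8o.png',big[60*s:250*s,225*s:420*s][:,:,::-1][::1])
print(big[60*s:250*s,225*s:420*s].shape)
```

```text
(760, 780, 3)
```

View pics/w8o.png

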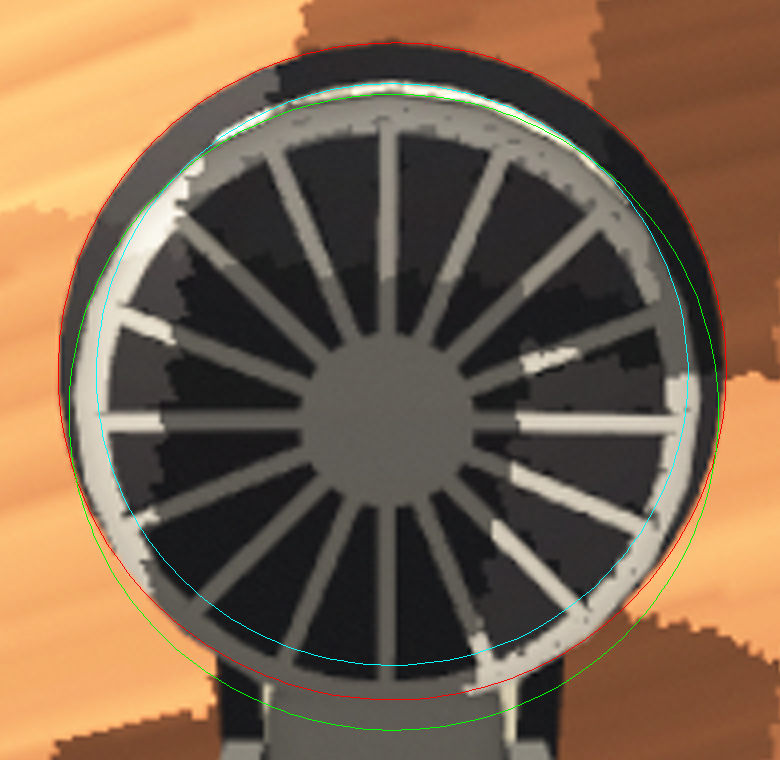

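Run:
```python
from h import *
im,p=load('w8'); s=4
for z in (.032,.034,.036): print(z,((proj('wrist',(.58,-.213,z),p)+.5)*s-np.array([225,60])*s).round(1))
uv=np.array([387,420])/s+np.array([225,60])-.5
for z in (.032,.034,.036):
  X=plane('wrist',uv,z,p); e=X[:2]-[.58,-.213]; a=np.radians(163); print(X, 'along',e@[np.cos(a),np.sin(a)],'left',e@[-np.sin(a),np.cos(a)])
```

```text
0.032 [394.3 424.7]
0.034 [394.5 428.6]
0.036 [394.7 432.6]
[ 0.57929918 -0.21358824  0.032     ] along 0.0004982135993720798 left 0.0007674317828541302
[ 0.57891598 -0.21347786  0.034     ] along 0.0008969434971593934 left 0.0007739153754116335
[ 0.57853277 -0.21336748  0.036     ] along 0.001295673394946805 left 0.000780398967969196
```

Call:
jog_arm --series "-0.01 0.01 0 0 0 0 0;0 0 0.02 0 0 0 0;0 0 0 0 0 0 0"

```text
clock: 8.15
tool_pos: [0.6318, -0.2284, 0.0156]
eef_rot: [0.145, 0.989, -0.0, 0.0]
wrist_force: [-0.8, 0.3, 2.0]
gripper_width: 0.027
```

Call:
jog_arm --series "0 0 0.02 0 0 0 0;0 0 0 0 0 0 0"

```text
clock: 8.35
tool_pos: [0.6318, -0.2284, 0.0157]
eef_rot: [0.145, 0.989, -0.0, 0.0]
wrist_force: [-6.8, 3.7, 12.8]
gripper_width: 0.0269
```

Call:
jog_arm --series "0 0 0 0 0 0 0.6;0 0 0 0 0 0 0.6;0 0 -0.05 0 0 0 0.6;0 0 -0.4 0 0 0 0.7;0 0 -0.9 0 0 0 1;0 0 -1 0 0 0 1;0 0 -1 0 0 0 1;0 0 0 0 0 0 1"

```text
clock: 9.15
tool_pos: [0.6337, -0.2292, 0.1904]
eef_rot: [0.145, 0.989, -0.001, 0.005]
wrist_force: [-0.2, 0.6, 0.3]
gripper_width: 0.0851
```

```bash
python3 -c "
from h import *
im,p=snap('wrist','w9'); go(.5,.22,.25,180)
o=ortho('w9',.62,-.222,.034,half=.1); o2=ortho('w9',.62,-.222,.008,half=.1); cv2.imwrite('pics/o9.png',np.hstack([o,o2])[:,:,::-1])"
```

```text
t 9.2 pos [ 0.6328 -0.2289  0.1862] psi 163.32 q6 -1.66 w 0.0855 F [-0.2  0.7 -1. ]
  shift [ 5.11  7.84 -1.31] norm rows 9.45  turn [-0.01  0.05 -2.09]
```

View pics/o9.png

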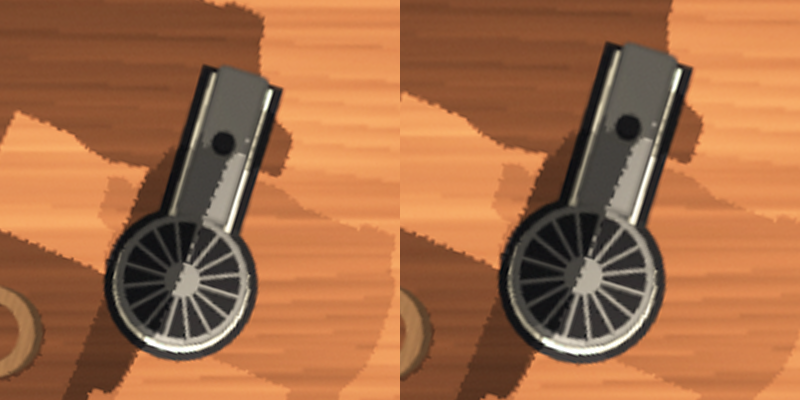

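```bash
python3 -c "
from h import *
go(.427,.255,.2,90)"
```

```text
t 9.2 pos [ 0.6328 -0.2289  0.1862] psi 163.32 q6 -1.66 w 0.0855 F [-0.2  0.7 -1. ]
  shift [ 6.72  8.09 -0.32] norm rows 10.52  turn [0.03 0.04 9.16]
```

Call:
jog_arm --series "0.61 0.74 -0.03 0 0 0 1;0.61 0.74 -0.03 0 0 0 1;0.61 0.74 -0.03 0 0 0 1;0.61 0.74 -0.03 0 0 0 1;0.61 0.74 -0.03 0 0 0 1;0.61 0.74 -0.03 0 0 0 1;0.61 0.74 -0.03 0 0 0 1;0.61 0.74 -0.03 0 0 0 1"

```text
clock: 10.0
tool_pos: [0.4815, 0.1266, 0.1927]
eef_rot: [0.145, 0.989, -0.0, -0.001]
wrist_force: [0.4, 0.8, 1.0]
gripper_width: 0.0854
```

Call:
jog_arm --series "0.61 0.74 -0.03 0 0 0 1;0.61 0.74 -0.03 0 0 0 1;0.61 0.7 -0.03 0 0 0 1;0 0 0 0 0 1 1;0 0 0 0 0 1 1;0 0 0 0 0 1 1;0 0 0 0 0 1 1;0 0 0 0 0 1 1"

```text
clock: 10.8
tool_pos: [0.4262, 0.2558, 0.197]
eef_rot: [0.477, 0.879, -0.001, -0.0]
wrist_force: [-0.5, 0.0, -0.1]
gripper_width: 0.085
```

Call:
jog_arm --series "0 0 0 0 0 1 1;0 0 0 0 0 1 1;0 0 0 0 0 1 1;0 0 0 0 0 1 1;0 0 0 0 0 0.2 1;0 0 0 0 0 0 1"

```text
clock: 11.4
tool_pos: [0.4263, 0.2557, 0.1975]
eef_rot: [0.708, 0.706, -0.0, -0.0]
wrist_force: [-0.4, 0.8, -0.5]
gripper_width: 0.0855
```

```bash
python3 -c "
from h import *
im,p=snap('wrist','w10'); go(.427,.255,.2,90)
o=ortho('w10',.427,.259,.024,half=.1); o2=ortho('w2',.427,.259,.024,half=.1); cv2.imwrite('pics/o10.png',np.hstack([o,o2])[:,:,::-1])"
```

```text
t 11.45 pos [0.4264 0.2558 0.1977] psi 89.92 q6 0.49 w 0.0853 F [ 0.1  0.  -0.1]
  shift [-0.02  0.01 -0.05] norm rows 0.05  turn [-0.01  0.   -0.01]
```

View pics/w10.png

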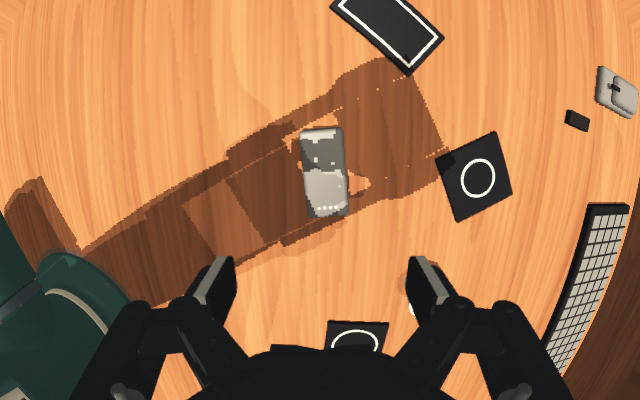

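View pics/o10.png

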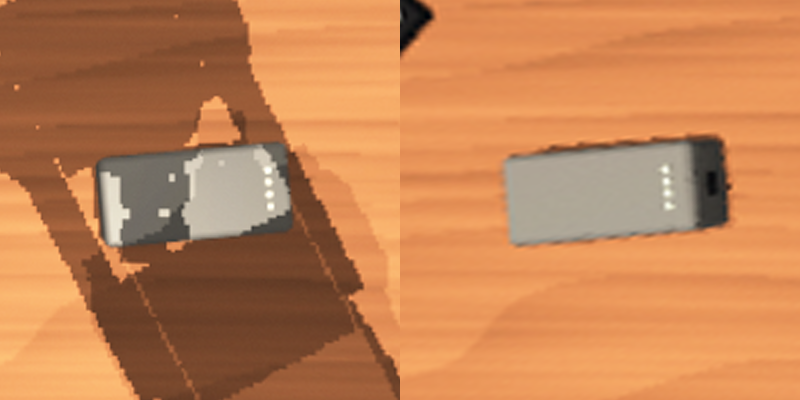

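```bash
cat > bank.py <<'E'
from h import *
import sys
def bank(fn,cx,cy,z,tv=0):
    o=ortho(fn,cx,cy,z,half=.1).astype(float)
    mx=o.max(2);mn=o.min(2); sat=(mx-mn)/np.maximum(mx,1)
    m=((sat<.3)&(mx>tv)).astype(np.uint8); m=cv2.morphologyEx(m,cv2.MORPH_CLOSE,np.ones((9,9)));m=cv2.morphologyEx(m,cv2.MORPH_OPEN,np.ones((15,15)))
    cs,_=cv2.findContours(m,cv2.RETR_EXTERNAL,cv2.CHAIN_APPROX_NONE)
    c=min(cs,key=lambda c:np.hypot(*(np.array(cv2.minAreaRect(c)[0])-200)))
    r=cv2.minAreaRect(c); b=px2w(cv2.boxPoints(r),cx,cy,.1); e1=b[1]-b[0];e2=b[2]-b[1]; e=e1 if np.hypot(*e1)>np.hypot(*e2) else e2
    return px2w(r[0],cx,cy,.1)[0].round(4),(np.array(r[1])*.5).round(1),round(np.degrees(np.arctan2(e[1],e[0]))%180,1)
if __name__=="__main__":
    for z in (.02,.024,.028): print(z,bank('w10',.427,.259,z),bank('w2',.427,.259,z,tv=110))
E
python3 bank.py; python3 -c "
from h import *
go(.430,.261,.007,95)"
```

```text
0.02 (array([0.4296, 0.2608]), array([45.6, 96.6]), np.float64(95.4)) (array([0.4301, 0.2623]), array([45.2, 94.6]), np.float64(95.1))
0.024 (array([0.4296, 0.2618]), array([45.1, 95.3]), np.float64(94.9)) (array([0.4303, 0.2585]), array([44.8, 93.9]), np.float64(94.9))
0.028 (array([0.4296, 0.2628]), array([44.5, 94.3]), np.float64(94.8)) (array([0.4308, 0.2548]), array([44.4, 93.2]), np.float64(95.2))
t 11.45 pos [0.4264 0.2558 0.1977] psi 89.92 q6 0.49 w 0.0853 F [ 0.1  0.  -0.1]
  shift [0.11 0.08 3.81] norm rows 3.82  turn [-0.01  0.   -0.64]
```

Call:
jog_arm --series "0 0 0 0 0 -0.64 1;0.11 0.03 0.6 0 0 0 1;0 0 0.8 0 0 0 1;0 0 0.8 0 0 0 1;0 0 0.8 0 0 0 1;0 0 0.6 0 0 0 1;0 0 0.24 0 0 0 1;0 0 0 0 0 0 1"

```text
clock: 12.25
tool_pos: [0.4269, 0.2611, 0.0051]
eef_rot: [0.676, 0.737, -0.001, -0.0]
wrist_force: [0.4, -0.5, 1.2]
gripper_width: 0.0853
```

```bash
python3 -c "
from h import *
im,p=snap('wrist','w11'); go(.430,.261,.005,95)"
```

```text
t 12.3 pos [0.4277 0.2615 0.0068] psi 94.91 q6 0.41 w 0.0856 F [ 0.7 -0.2  0.8]
  shift [-0.01  0.05  0.04] norm rows 0.06  turn [-0.    0.   -0.01]
```

View pics/w11.png

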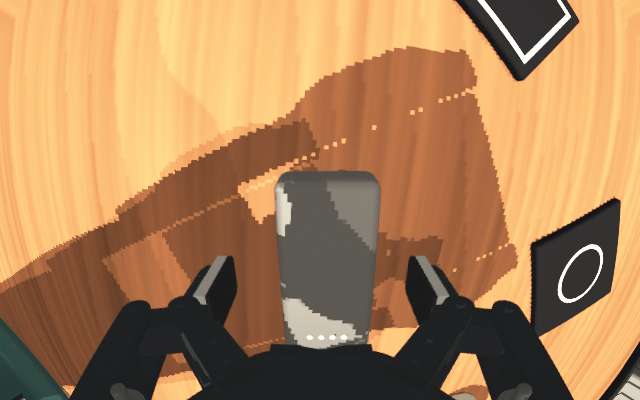

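Call:
jog_arm --series "0 0.04 0.02 0 0 0 1;0 0 0 0 0 0 0;0 0 0 0 0 0 0;0 0 0 0 0 0 0;0 0 0 0 0 0 0;0 0 0 0 0 0 0;0 0 0 0 0 0 0" --newtons 60

```text
clock: 13.0
tool_pos: [0.4299, 0.2618, 0.0063]
eef_rot: [0.677, 0.736, 0.0, 0.0]
wrist_force: [-1.8, -1.4, 7.7]
gripper_width: 0.0447
```

Call:
jog_arm --series "0 0 -0.3 0 0 0 0;0 0 -0.7 0 0 0 0;0 0 -0.7 0 0 0 0;0 0 -0.3 0 0 0 0;0 0 0 0 0 0 0;0 0 0 0 0 0 0"

```text
clock: 13.6
tool_pos: [0.4291, 0.2614, 0.1042]
eef_rot: [0.677, 0.736, -0.0, -0.0]
wrist_force: [-0.0, -0.5, -3.4]
gripper_width: 0.0444
```

```bash
python3 -c "
from h import *
im,p=snap('wrist','w12'); go(.4997,.4302,.1,138.8)"
```

```text
t 13.65 pos [0.4289 0.2613 0.1036] psi 94.84 q6 0.41 w 0.0445 F [ 0.2  0.7 -2.8]
  shift [3.25 1.7  0.07] norm rows 3.66  turn [-0.02  0.   -5.5 ]
```

View pics/w12.png

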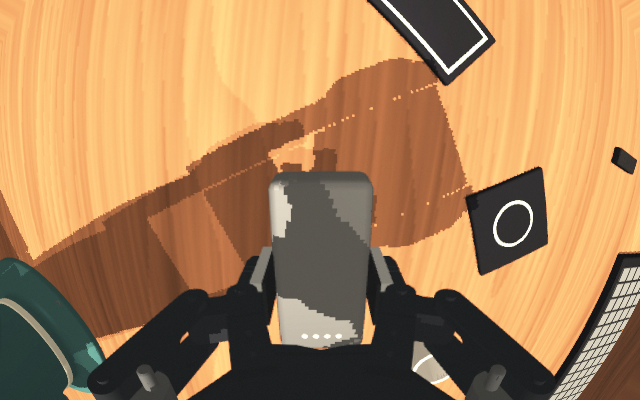

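Run:
```python
from h import *
pose=(np.zeros(3),np.array([0,0,0,1.]))
for uv in [(320,173),(320,181),(268,190),(374,190),(280,300),(367,300)]:
    o,d=ray('wrist',uv,pose); print(uv,(o+d*((-.0177-o[2])/d[2])).round(4),(o+d*((-.007-o[2])/d[2])).round(4))
```

```text
(320, 173) [ 0.0501 -0.0006 -0.0177] [ 0.0477 -0.0007 -0.007 ]
(320, 181) [ 0.0467 -0.0006 -0.0177] [ 0.044  -0.0007 -0.007 ]
(268, 190) [ 0.0429 -0.0226 -0.0177] [ 0.0398 -0.0245 -0.007 ]
(374, 190) [ 0.0429  0.0222 -0.0177] [ 0.0398  0.0241 -0.007 ]
(280, 300) [-0.0134 -0.0205 -0.0177] [-0.0213 -0.0222 -0.007 ]
(367, 300) [-0.0136  0.0226 -0.0177] [-0.0215  0.0245 -0.007 ]
```

Call:
jog_arm --series "0.81 0.42 0 0 0 0 0;0.81 0.42 0 0 0 0 0;0.81 0.42 0 0 0 0 0;0.81 0.42 0 0 0 0 0;0 0 0 0 0 -1 0;0 0 0 0 0 -1 0;0 0 0 0 0 -1 0;0 0 0 0 0 -1 0"

```text
clock: 14.45
tool_pos: [0.4989, 0.4297, 0.1026]
eef_rot: [0.445, 0.896, -0.002, -0.001]
wrist_force: [-0.6, -0.3, -2.3]
gripper_width: 0.0445
```

Call:
jog_arm --series "0 0 0 0 0 -1 0;0 0 0 0 0 -0.5 0;0 0 0.6 0 0 0 0;0 0 0.4 0 0 0 0;0 0 0.3 0 0 0 0;0 0 0 0 0 0 0;0 0 0 0 0 0 0"

```text
clock: 15.15
tool_pos: [0.4995, 0.4301, 0.0401]
eef_rot: [0.352, 0.936, -0.0, -0.0]
wrist_force: [0.3, -0.0, -1.3]
gripper_width: 0.045
```

```bash
cat > ov.py <<'E'
from h import *
def overlay(fn,polys,box,s=4,name='wrist'):
    im,p=load(fn); big=cv2.resize(im,None,fx=s,fy=s,interpolation=cv2.INTER_CUBIC)
    for P,col in polys:
        pts=np.array([proj(name,X,p) for X in P]); cv2.polylines(big,[((pts+.5)*s).astype(np.int32)],True,col,1)
    x0,y0,x1,y1=box; o=big[y0*s:y1*s,x0*s:x1*s]; cv2.imwrite(f'pics/{fn}o.png',o[:,:,::-1]); print(o.shape)
def rect(c,ang,l,w,z):
    a=np.radians(ang); u=np.array([np.cos(a),np.sin(a)]);v=np.array([-u[1],u[0]]); K=[(-1,-1),(-1,1),(1,1),(1,-1)]
    C=[np.array(c)+i*u*l/2+j*v*w/2 for i,j in K]; out=[]
    for k in range(4):
        for t in np.linspace(0,1,20,endpoint=False): out.append(np.append(C[k]*(1-t)+C[(k+1)%4]*t,z))
    return out
def circ(c,z,r): return [(c[0]+r*np.cos(t),c[1]+r*np.sin(t),z) for t in np.linspace(0,2*np.pi,200)]
E
python3 - <<'E'
from ov import *
snap('wrist','w13'); go(.4997,.4302,.0143,138.8)
c=(.4997,.4302)
overlay('w13',[(rect(c,138.8,.116,.066,.008),(255,0,0)),(rect(c,138.8,.102,.052,.008),(0,255,255)),(rect(c,138.8,.096,.046,.032),(0,255,0))],(220,140,420,350))
E
```

```text
t 15.2 pos [0.4998 0.4303 0.0409] psi 138.83 q6 -0.18 w 0.0446 F [-0.8  0.1 -1.9]
  shift [ 0.   -0.    0.53] norm rows 0.53  turn [0. 0. 0.]
(840, 800, 3)
```

View pics/w13o.png

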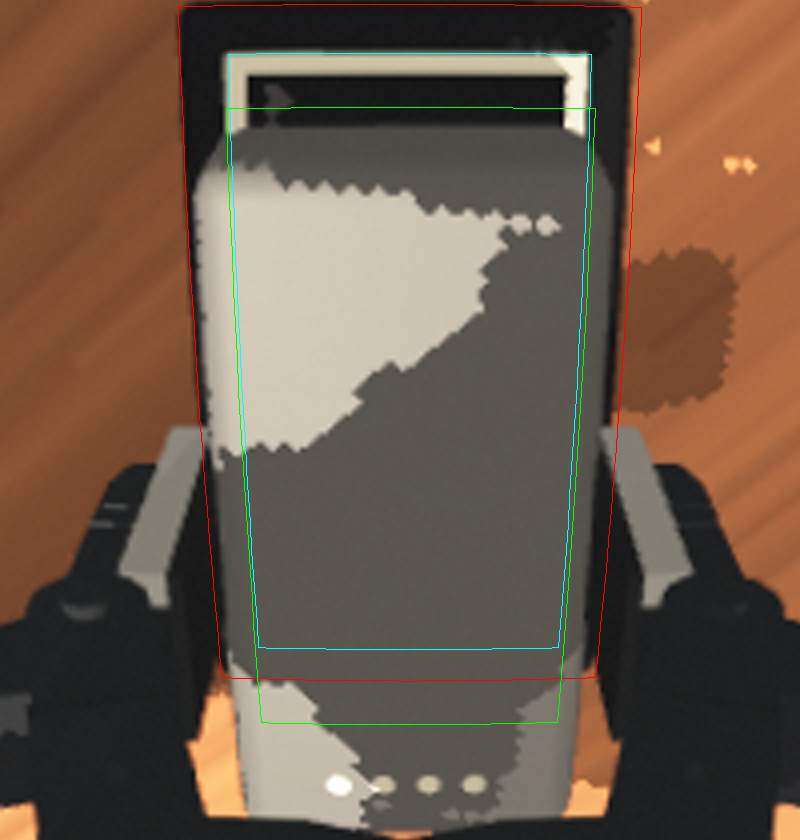

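Call:
jog_arm --series "0 0.01 0.3 0 0 0 0;0 0 0.15 0 0 0 0;0 0 0 0 0 0 0;0 0 0 0 0 0 0"

```text
clock: 15.6
tool_pos: [0.4998, 0.4304, 0.0176]
eef_rot: [0.352, 0.936, -0.0, -0.0]
wrist_force: [-0.7, 0.0, -2.6]
gripper_width: 0.0447
```

Run:
```python
from ov import *
snap('wrist','w14'); go(.4997,.4302,.0143,138.8)
c=(.4997,.4302)
overlay('w14',[(rect(c,138.8,.116,.066,.008),(255,0,0)),(rect(c,138.8,.102,.052,.008),(0,255,255)),(rect(c,138.8,.096,.046,.032),(0,255,0))],(220,150,420,350))
```

```text
t 15.65 pos [0.5    0.4306 0.018 ] psi 138.84 q6 -0.18 w 0.0449 F [ 0.3  0.1 -2.2]
  shift [-0.   -0.01  0.07] norm rows 0.07  turn [0. 0. 0.]
(800, 800, 3)
```

View pics/w14o.png

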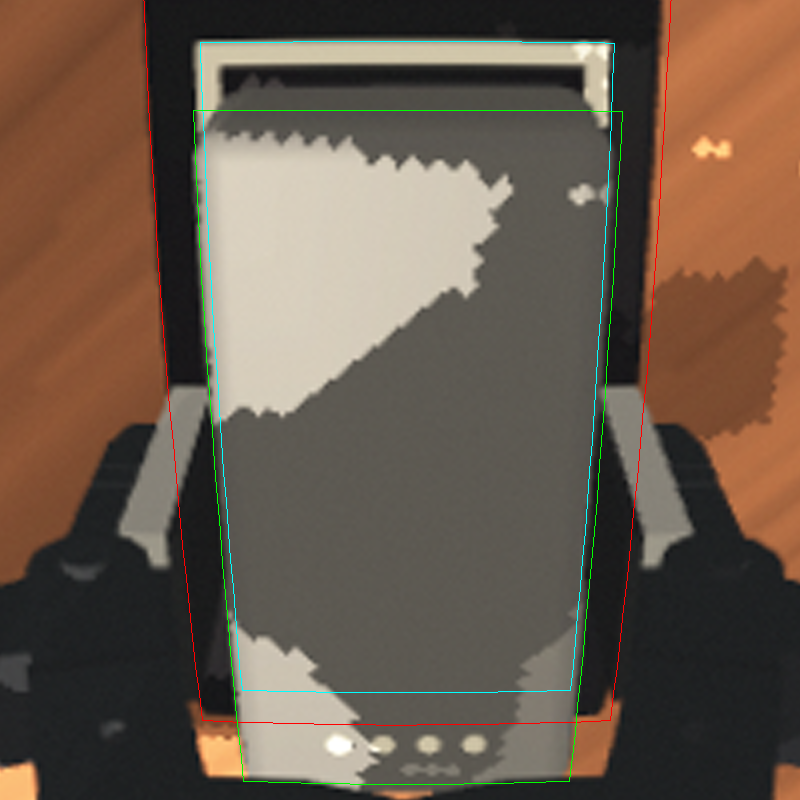

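Call:
jog_arm --series "0 0 0.05 0 0 0 0;0 0 0 0 0 0 0;0 0 0 0 0 0 0"

```text
clock: 15.95
tool_pos: [0.4999, 0.4305, 0.0154]
eef_rot: [0.352, 0.936, 0.0, 0.0]
wrist_force: [0.5, 0.0, -2.3]
gripper_width: 0.0444
```

Call:
jog_arm --series "0 0 0.02 0 0 0 0;0 0 0 0 0 0 0"

```text
clock: 16.15
tool_pos: [0.4999, 0.4305, 0.0143]
eef_rot: [0.352, 0.936, 0.0, 0.0]
wrist_force: [0.1, 0.7, -1.7]
gripper_width: 0.0449
```

Call:
jog_arm --series "0 0 0.02 0 0 0 0;0 0 0 0 0 0 0"

```text
clock: 16.35
tool_pos: [0.4999, 0.4306, 0.0143]
eef_rot: [0.351, 0.936, 0.0, 0.0]
wrist_force: [-4.5, -4.8, 8.5]
gripper_width: 0.0446
```

Run:
```python
from ov import *
snap('wrist','w15'); go(.4997,.4302,.0143,138.8)
c=(.4997,.4302)
overlay('w15',[(rect(c,138.8,.102,.052,.008),(0,255,255)),(rect(c,138.8,.096,.046,.032),(0,255,0)),(rect(c,138.8,.096,.046,.02),(255,0,255))],(220,150,420,350))
```

```text
t 16.4 pos [0.5    0.4306 0.0143] psi 138.84 q6 -0.18 w 0.0445 F [-3.9 -3.9  8.6]
  shift [-0.   -0.01  0.  ] norm rows 0.01  turn [0. 0. 0.]
(800, 800, 3)
```

View pics/w15o.png

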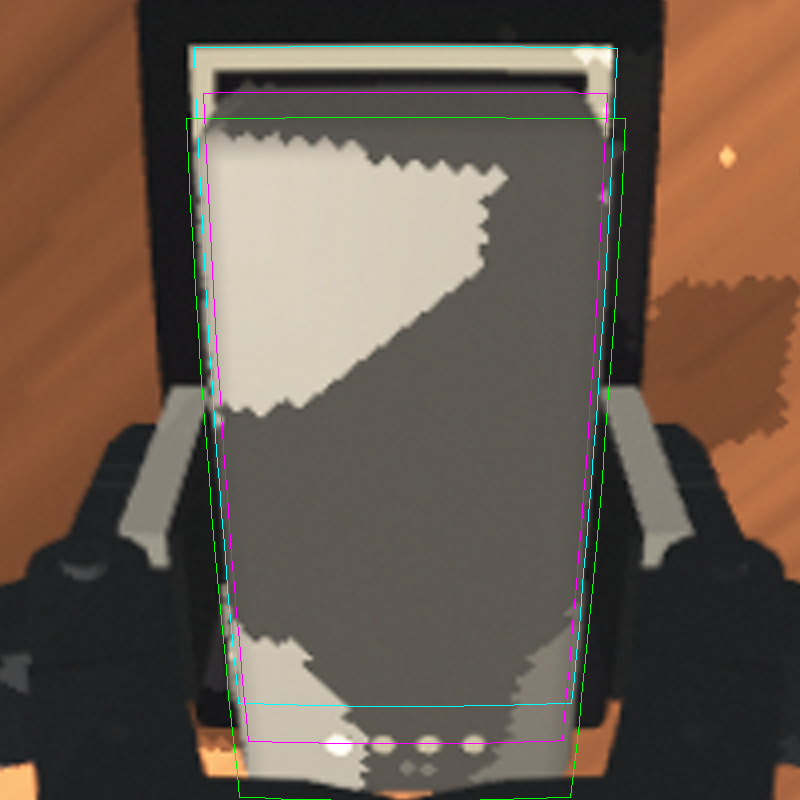

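Call:
jog_arm --series "0 0 0 0 0 0 0.8;0 0 0 0 0 0 0.8;0 0 -0.05 0 0 0 0.8;0 0 -0.4 0 0 0 0.8;0 0 -0.9 0 0 0 1;0 0 -1 0 0 0 1;0 0 -1 0 0 0 1;0 0 0 0 0 0 1"

```text
clock: 17.2
tool_pos: [0.5016, 0.4319, 0.1894]
eef_rot: [0.352, 0.936, 0.005, 0.003]
wrist_force: [-0.4, 0.4, -0.2]
gripper_width: 0.0852
```

Run:
```python
from ov import *
snap('wrist','w16'); go(.495,-.455,.2,180)
c=(.4997,.4302)
overlay('w16',[(rect(c,138.8,.102,.052,.008),(0,255,255)),(rect(c,138.8,.096,.046,.032),(0,255,0))],(240,80,400,240))
from bank import bank
print(bank('w16',*c,.032))
```

```text
t 17.25 pos [0.5009 0.4314 0.1853] psi 138.84 q6 -0.18 w 0.0858 F [-0.3  0.1 -2.1]
  shift [-11.58 -13.42  -0.37] norm rows 17.73  turn [ 0.04  0.02 -5.15]
(640, 640, 3)
(array([0.4948, 0.4337]), array([ 59. , 106.3]), np.float64(138.8))
```

View pics/w16o.png

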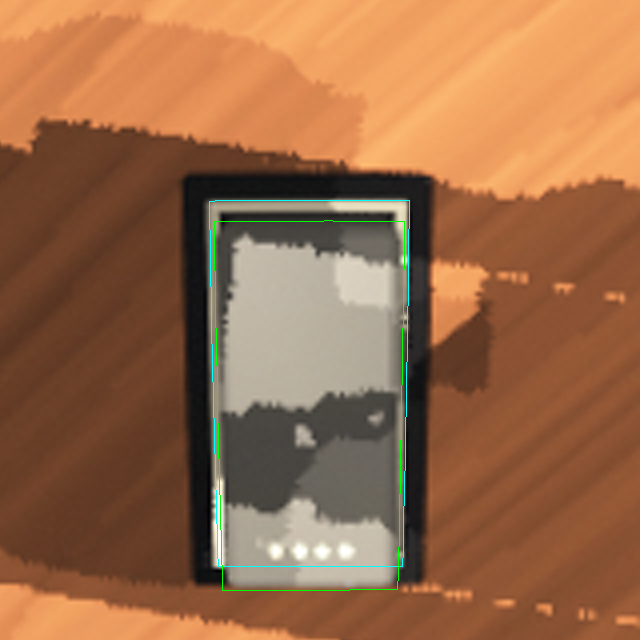

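Call:
jog_arm --series "-0.64 -0.74 -0.02 0 0 0 1;-0.64 -0.74 -0.02 0 0 0 1;-0.64 -0.74 -0.02 0 0 0 1;-0.64 -0.74 -0.02 0 0 0 1;-0.64 -0.74 -0.02 0 0 0 1;-0.64 -0.74 -0.02 0 0 0 1;-0.64 -0.74 -0.02 0 0 0 1;-0.64 -0.74 -0.02 0 0 0 1"

```text
clock: 18.05
tool_pos: [0.4971, 0.0373, 0.1879]
eef_rot: [0.351, 0.936, -0.0, -0.0]
wrist_force: [1.7, 0.1, -0.2]
gripper_width: 0.0854
```

Call:
jog_arm --series "-0.64 -0.74 -0.02 0 0 0 1;-0.64 -0.74 -0.02 0 0 0 1;-0.64 -0.74 -0.02 0 0 0 1;-0.64 -0.74 -0.02 0 0 0 1;-0.64 -0.74 -0.02 0 0 0 1;-0.64 -0.74 -0.02 0 0 0 1;-0.64 -0.74 -0.02 0 0 0 1;-0.64 -0.74 -0.02 0 0 0 1"

```text
clock: 18.85
tool_pos: [0.495, -0.3541, 0.1956]
eef_rot: [0.352, 0.936, 0.0, -0.001]
wrist_force: [0.6, 0.7, -0.2]
gripper_width: 0.0856
```

```bash
python3 -c "
from h import *
go(.495,-.455,.2)"
```

```text
t 18.85 pos [ 0.495  -0.3541  0.1956] psi 138.82 q6 -1.52 w 0.0856 F [ 0.6  0.7 -0.2]
  shift [-1.33 -1.52 -0.09] norm rows 2.02  turn [-0.   -0.01  0.  ]
```

Call:
jog_arm --series "-0.65 -0.73 -0.04 0 0 0 1;-0.65 -0.73 -0.04 0 0 0 1;0 0 0 0 0 0 1;0 0 0 0 0 0 1"

```text
clock: 19.25
tool_pos: [0.4961, -0.4505, 0.1989]
eef_rot: [0.352, 0.936, 0.001, -0.001]
wrist_force: [-0.5, 0.6, 0.5]
gripper_width: 0.0852
```

Run:
```python
from ov import *
snap('wrist','w17'); go(.495,-.455,.2)
c=(.495,-.455)
cv2.imwrite('pics/o17.png',np.hstack([ortho('w17',*c,.04,half=.1),ortho('w2',*c,.04,half=.1)])[:,:,::-1])
```

```text
t 19.3 pos [ 0.4963 -0.4496  0.1995] psi 138.81 q6 -1.63 w 0.0851 F [-0.2  0.2 -0.5]
  shift [-0.05 -0.1  -0.01] norm rows 0.11  turn [ 0.   -0.01 -0.  ]
```

View pics/o17.png

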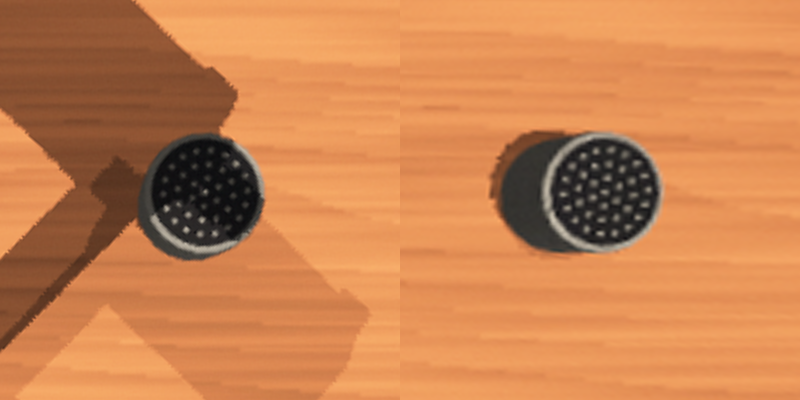

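View pics/w17.png

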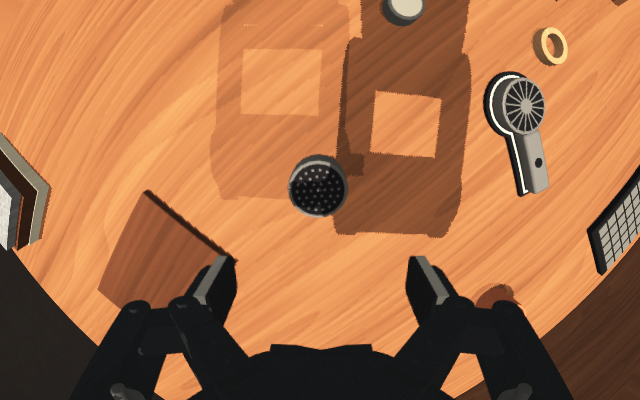

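```bash
python3 -c "
from h import *
go(.4993,-.458,.006)"
```

```text
t 19.3 pos [ 0.4963 -0.4496  0.1995] psi 138.81 q6 -1.63 w 0.0851 F [-0.2  0.2 -0.5]
  shift [-0.16 -0.09  3.87] norm rows 3.87  turn [ 0.   -0.01 -0.  ]
```

Call:
jog_arm --series "-0.16 -0.09 0.4 0 0 0 1;0 0 0.8 0 0 0 1;0 0 0.7 0 0 0 1;0 0 0.5 0 0 0 1;0 0 0 0 0 0 1;0 0 0 0 0 0 1"

```text
clock: 19.9
tool_pos: [0.5, -0.4577, 0.0817]
eef_rot: [0.351, 0.936, -0.0, 0.0]
wrist_force: [0.3, -0.0, 0.9]
gripper_width: 0.0854
```

Run:
```python
from ov import *
snap('wrist','w18'); go(.4993,-.458,.006)
```

```text
t 19.95 pos [ 0.5003 -0.4583  0.0827] psi 138.88 q6 -1.63 w 0.0853 F [-0.1  0.   2.1]
  shift [ 0.02 -0.01  1.53] norm rows 1.53  turn [-0.    0.01 -0.  ]
```

View pics/w18.png

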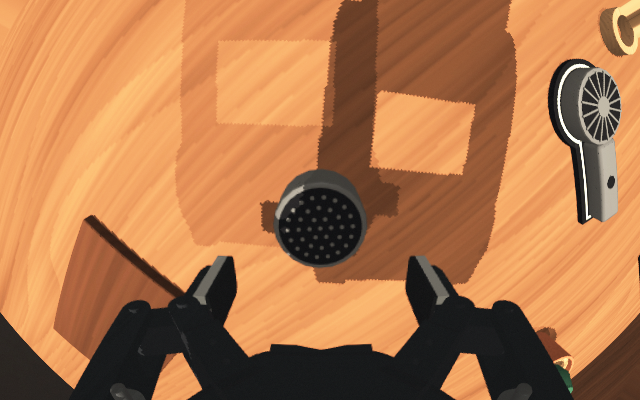

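Run:
```python
from ov import *
_,p=load('w18'); print(plane('wrist',(320.5,221),.04,p))
```

```text
[ 0.49540741 -0.45458823  0.04      ]
```

Call:
jog_arm --series "0 0 0.5 0 0 0 1;0 0 0.5 0 0 0 1;0 0 0.35 0 0 0 1;0 0 0.15 0 0 0 1;0 0 0 0 0 0 1;0 0 0 0 0 0 1"

```text
clock: 20.55
tool_pos: [0.5001, -0.459, 0.0072]
eef_rot: [0.352, 0.936, -0.0, 0.001]
wrist_force: [0.3, -0.8, 0.4]
gripper_width: 0.0852
```

Run:
```python
from ov import *
snap('wrist','w19'); go(.4993,-.458,.006)
```

```text
t 20.6 pos [ 0.5002 -0.459   0.0073] psi 138.84 q6 -1.63 w 0.086 F [0.2 0.  1. ]
  shift [0.03 0.   0.03] norm rows 0.04  turn [-0.    0.01 -0.  ]
```

View pics/w19.png

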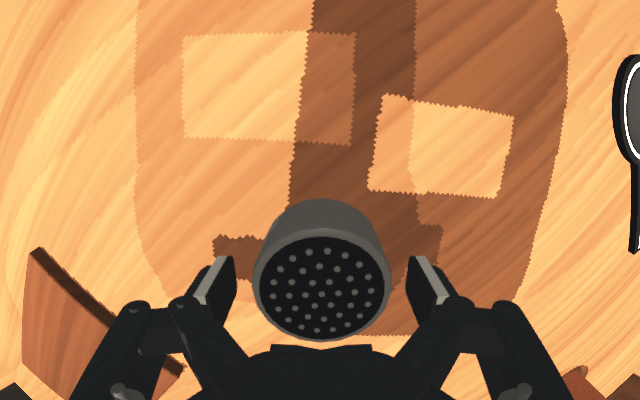

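Run:
```python
from ov import *
pose=(np.zeros(3),np.array([0,0,0,1.]))
for uv in [(322,237),(322,287),(322,340),(253,285),(391,285)]:
    o,d=ray('wrist',uv,pose); print(uv,(o+d*((-.033-o[2])/d[2])).round(4))
_,p=load('w18')
for uv in [(320,170),(320,176),(320,183),(320,267)]: print(uv,plane('wrist',uv,.04,p),plane('wrist',uv,0,p))
_,p=load('w19')
overlay('w19',[(circ((.4993,-.458),.04,.031),(0,255,0)),(circ((.4965,-.4555),.04,.031),(255,0,0)),(circ((.4965,-.4555),.0,.031),(255,0,0))],(230,190,410,350))
```

```text
(322, 237) [ 0.0286 -0.0001 -0.033 ]
(322, 287) [ 0.0053 -0.     -0.033 ]
(322, 340) [-0.0258  0.     -0.033 ]
(253, 285) [ 0.0057 -0.0294 -0.033 ]
(391, 285) [ 0.0056  0.0294 -0.033 ]
(320, 170) [ 0.47017424 -0.43295856  0.04      ] [ 0.476694   -0.43873947  0.        ]
(320, 176) [ 0.47299847 -0.43542635  0.04      ] [ 0.48013213 -0.44174368  0.        ]
(320, 183) [ 0.47632659 -0.43833463  0.04      ] [ 0.48418368 -0.44528414  0.        ]
(320, 267) [ 0.52073844 -0.47716325  0.04      ] [ 0.53824924 -0.49255285  0.        ]
(640, 720, 3)
```

View pics/w19o.png

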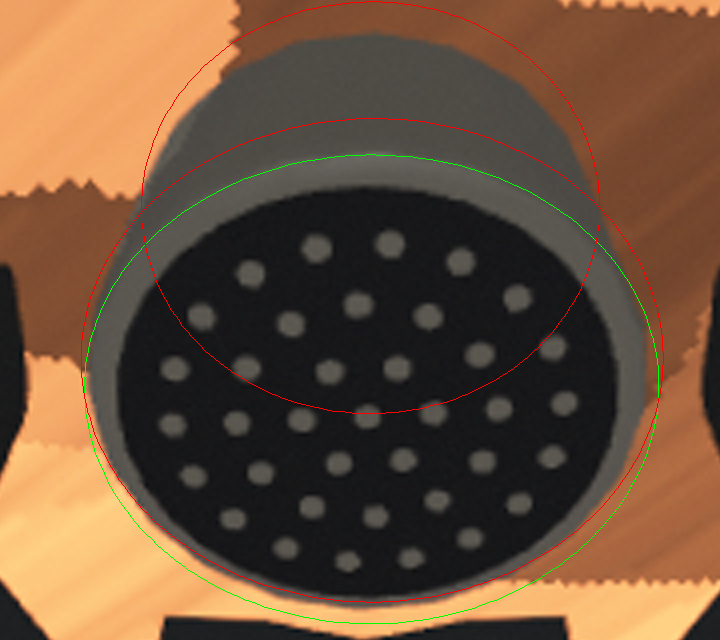

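Call:
jog_arm --series "0 0 0 0 0 0 0;0 0 0 0 0 0 0;0 0 0 0 0 0 0;0 0 0 0 0 0 0;0 0 0 0 0 0 0" --newtons 60

```text
clock: 21.1
tool_pos: [0.5001, -0.459, 0.0071]
eef_rot: [0.352, 0.936, -0.0, 0.001]
wrist_force: [-1.3, 1.5, 6.0]
gripper_width: 0.0609
```

Call:
jog_arm --series "0 0 -0.3 0 0 0 0;0 0 -0.7 0 0 0 0;0 0 -0.7 0 0 0 0;0 0 -0.3 0 0 0 0;0 0 0 0 0 0 0;0 0 0 0 0 0 0"

```text
clock: 21.7
tool_pos: [0.4993, -0.4583, 0.1047]
eef_rot: [0.352, 0.936, 0.0, -0.0]
wrist_force: [-0.5, 0.1, -1.7]
gripper_width: 0.0606
```

Run:
```python
from ov import *
snap('wrist','w20'); go(.4747,.003,.1)
_,p=load('w20'); W=Rn.from_quat(p[1]).as_matrix()
P=[]
for z,r in((-.0327,.031),(.0073,.031)):
    P.append(([W@np.array([.0*0+r*np.cos(t),r*np.sin(t),z])+p[0] for t in np.linspace(0,6.28,200)],(0,255,0)))
overlay('w20',P,(230,190,410,350))
```

```text
t 21.75 pos [ 0.4991 -0.4581  0.1039] psi 138.84 q6 -1.63 w 0.0606 F [-0.6  0.  -1.8]
  shift [6.44 6.62 0.09] norm rows 9.23  turn [ 0.   -0.02 -0.  ]
(640, 720, 3)
```

View pics/w20o.png

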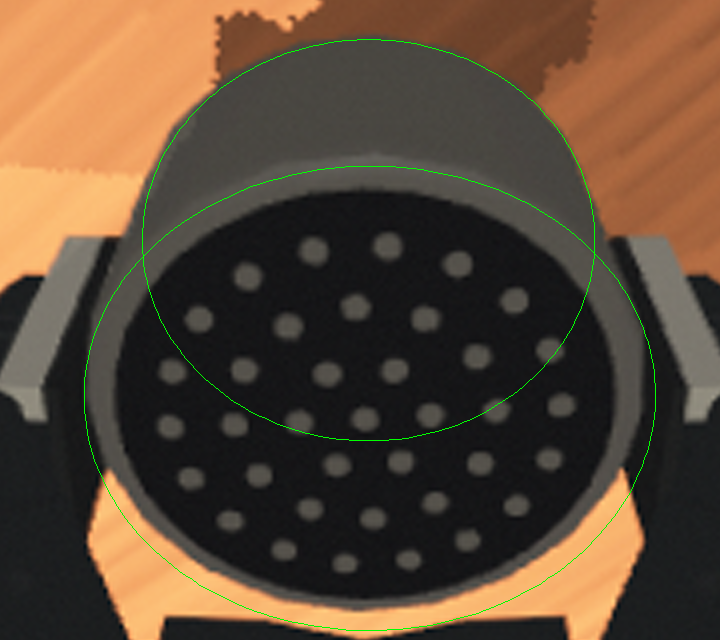

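Call:
jog_arm --series "0.64 0.66 0 0 0 0 0;0.64 0.66 0 0 0 0 0;0.64 0.66 0 0 0 0 0;0.64 0.66 0 0 0 0 0;0.64 0.66 0 0 0 0 0;0.64 0.66 0 0 0 0 0;0.64 0.66 0 0 0 0 0;0.64 0.66 0 0 0 0 0"

```text
clock: 22.55
tool_pos: [0.4795, -0.0895, 0.104]
eef_rot: [0.352, 0.936, -0.0, -0.001]
wrist_force: [0.5, -0.4, -0.7]
gripper_width: 0.0604
```

Call:
jog_arm --series "0.64 0.66 0 0 0 0 0;0.64 0.66 0 0 0 0 0;0 0 0.3 0 0 0 0;0 0 0.6 0 0 0 0;0 0 0.3 0 0 0 0;0 0 0 0 0 0 0;0 0 0 0 0 0 0"

```text
clock: 23.25
tool_pos: [0.4759, 0.0001, 0.0458]
eef_rot: [0.352, 0.936, -0.0, -0.0]
wrist_force: [0.9, -0.4, -0.4]
gripper_width: 0.0608
```

Run:
```python
from ov import *
snap('wrist','w21'); go(.4747,.003,.0151)
c=(.4747,.003)
overlay('w21',[(circ(c,.008,.034),(0,255,255)),(circ(c,.008,.031),(0,255,0)),(circ(c,.048,.031),(255,0,0))],(220,150,420,350))
```

```text
t 23.3 pos [4.763e-01 1.000e-04 4.650e-02] psi 138.79 q6 -0.91 w 0.0604 F [ 0.2 -0.7 -1.3]
  shift [0.06 0.02 0.63] norm rows 0.63  turn [0. 0. 0.]
(800, 800, 3)
```

View pics/w21o.png

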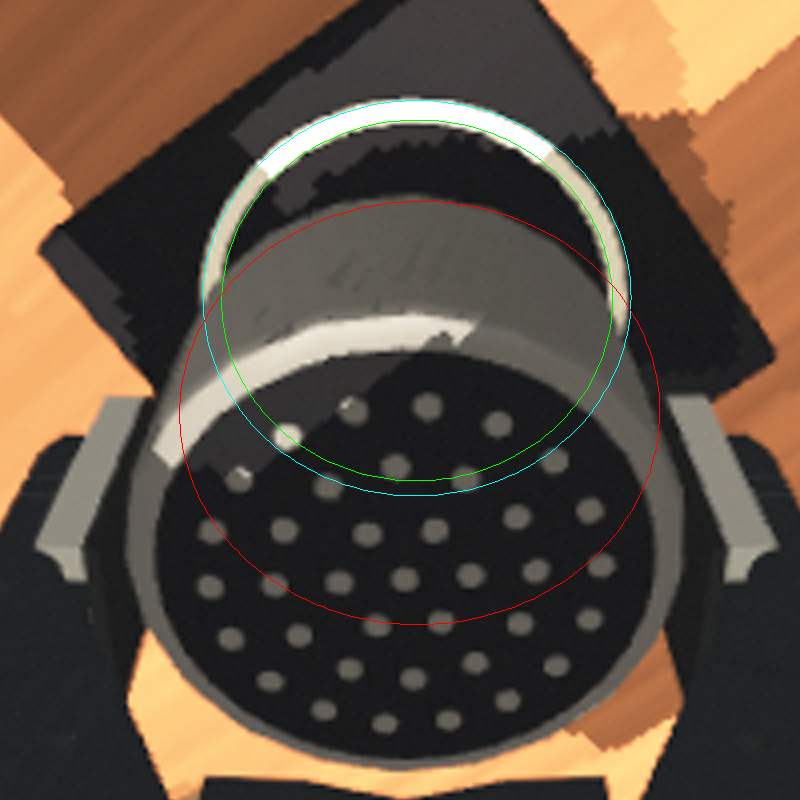

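Call:
jog_arm --series "0.05 0.01 0.3 0 0 0 0;0 0 0.2 0 0 0 0;0 0 0 0 0 0 0;0 0 0 0 0 0 0"

```text
clock: 23.7
tool_pos: [0.4742, 0.0025, 0.0206]
eef_rot: [0.352, 0.936, -0.0, -0.0]
wrist_force: [0.3, -0.4, -1.4]
gripper_width: 0.0604
```

Run:
```python
from ov import *
snap('wrist','w22'); go(.4747,.003,.0151)
c=(.4747,.003); W=Rn.from_quat(get_state()['eef_rot']).as_matrix(); p=get_state()['tool_pos']
b=[W@np.array([.0005+.031*np.cos(t),.031*np.sin(t),.0073])+p for t in np.linspace(0,6.28,200)]
overlay('w22',[(circ(c,.008,.034),(0,255,255)),(b,(0,255,0))],(220,150,420,350))
```

```text
t 23.75 pos [0.4745 0.0025 0.0209] psi 138.84 q6 -0.9 w 0.06 F [-0.5  0.3 -1.1]
  shift [0.   0.01 0.12] norm rows 0.12  turn [0. 0. 0.]
(800, 800, 3)
```

View pics/w22o.png

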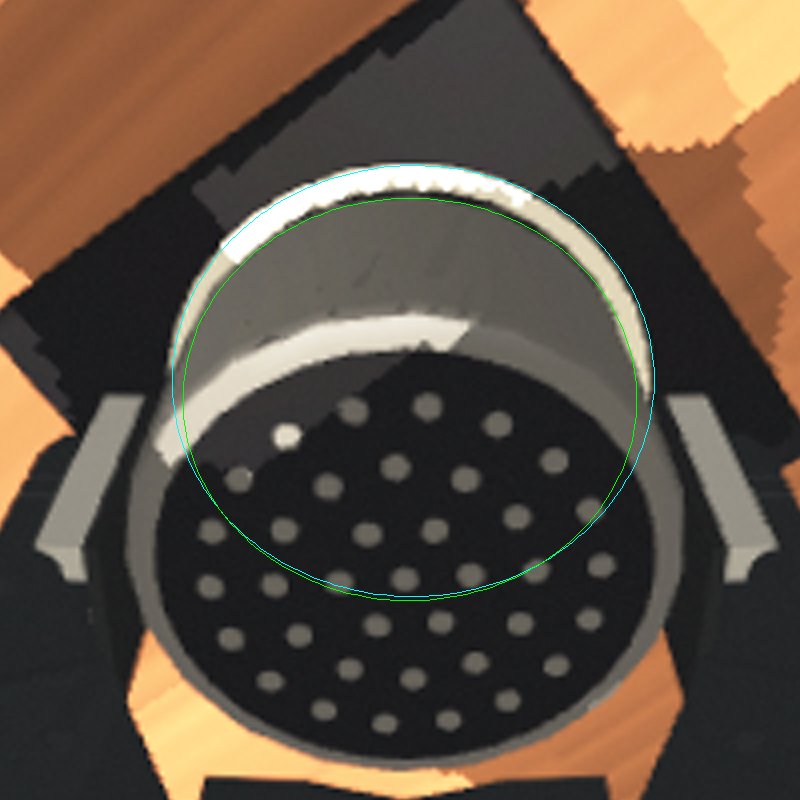

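Call:
jog_arm --series "0 0.01 0.06 0 0 0 0;0 0 0.04 0 0 0 0;0 0 0 0 0 0 0;0 0 0 0 0 0 0"

```text
clock: 24.15
tool_pos: [0.4747, 0.0029, 0.0158]
eef_rot: [0.351, 0.936, -0.0, -0.0]
wrist_force: [0.6, 0.5, -2.3]
gripper_width: 0.0604
```

Call:
jog_arm --series "0 0 0.03 0 0 0 0;0 0 0 0 0 0 0"

```text
clock: 24.35
tool_pos: [0.4749, 0.0029, 0.0151]
eef_rot: [0.352, 0.936, 0.0, 0.0]
wrist_force: [-5.1, 1.3, 9.3]
gripper_width: 0.0604
```

Run:
```python
from ov import *
snap('wrist','w23'); go(.4747,.003,.0151)
c=(.4747,.003)
overlay('w23',[(circ(c,.008,.034),(0,255,255))],(220,150,420,350))
```

```text
t 24.4 pos [0.4749 0.0029 0.0151] psi 138.84 q6 -0.9 w 0.0607 F [-4.8  0.7  8.8]
  shift [ 0. -0. -0.] norm rows 0.0  turn [0. 0. 0.]
(800, 800, 3)
```

View pics/w23o.png

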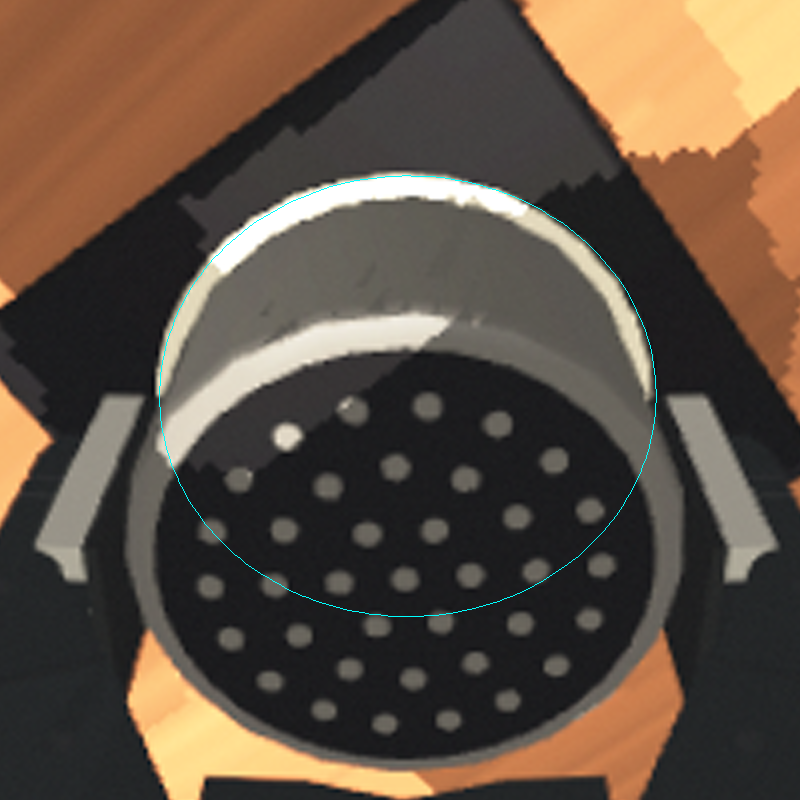

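Call:
jog_arm --series "0 0 0 0 0 0 1;0 0 0 0 0 0 1;0 0 0 0 0 0 1;0 0 -0.3 0 0 0 1;0 0 -0.9 0 0 0 1;0 0 -1 0 0 0 1;0 0 -1 0 0 0 1;0 0 0 0 0 0 1"

```text
clock: 25.2
tool_pos: [0.4768, 0.0028, 0.1827]
eef_rot: [0.352, 0.936, 0.002, 0.005]
wrist_force: [0.6, -0.0, -1.2]
gripper_width: 0.0852
```

Run:
```python
from ov import *
snap('wrist','w24'); go(.409,-.259,.2,135)
c=(.4747,.003)
overlay('w24',[(circ(c,.008,.034),(0,255,255)),(circ(c,.048,.031),(0,255,0))],(240,100,400,260))
```

```text
t 25.25 pos [0.4759 0.0029 0.1791] psi 138.84 q6 -0.9 w 0.0855 F [ 0.  -0.5 -0.1]
  shift [-2.44 -4.82 -0.42] norm rows 5.42  turn [0.03 0.04 0.48]
(640, 640, 3)
```

View pics/w24o.png

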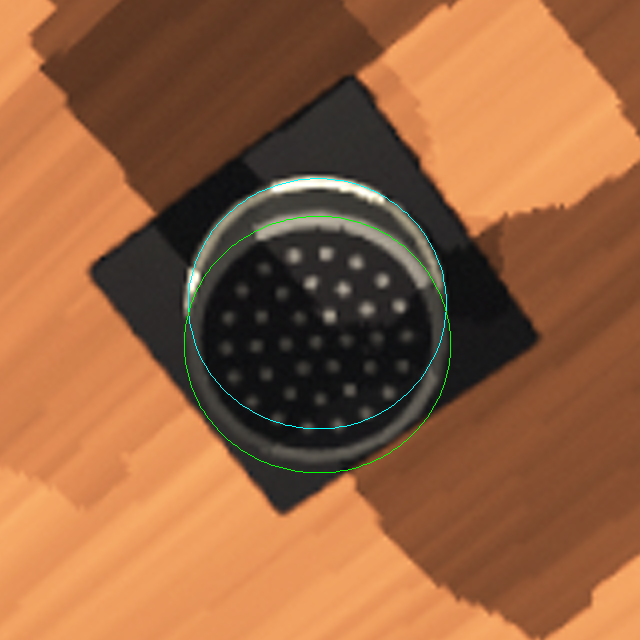

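Call:
jog_arm --series "-0.41 -0.8 -0.07 0 0 0 0.8;-0.41 -0.8 -0.07 0 0 0 0.8;-0.41 -0.8 -0.07 0 0 0 0.8;-0.41 -0.8 -0.07 0 0 0 0.8;-0.41 -0.8 -0.07 0 0 0 0.8;-0.41 -0.8 -0.07 0 0 0 0.8;0 0 0 0 0 0 0.8;0 0 0 0 0 0 0.8"

```text
clock: 26.05
tool_pos: [0.4088, -0.2592, 0.195]
eef_rot: [0.353, 0.936, 0.0, -0.001]
wrist_force: [-0.2, 0.4, 0.5]
gripper_width: 0.0685
```

Run:
```python
from ov import *
im,p=snap('wrist','w25'); go(.409,-.259,.05)
c=(.409,-.259)
def light(fn,z,red=False):
    o=ortho(fn,*c,z,half=.1).astype(float); mn=o.min(2); mx=o.max(2)
    m=((mn>90)&((mx-mn)/mx<.25)).astype(np.uint8); m=cv2.morphologyEx(m,cv2.MORPH_OPEN,np.ones((5,5)))
    cs,_=cv2.findContours(m,cv2.RETR_EXTERNAL,cv2.CHAIN_APPROX_NONE); cs=[k for k in cs if len(k)>30]
    k=min(cs,key=lambda k:np.hypot(*(np.array(cv2.minEnclosingCircle(k)[0])-200))); e=cv2.fitEllipse(k); return px2w(e[0],*c,.1)[0].round(4),np.round(np.array(e[1])*.5,1)
for z in(.026,.03,.034): print(z,light('w25',z),light('w2',z),light('w1',z))
```

```text
t 26.1 pos [ 0.4091 -0.2584  0.1949] psi 138.8 q6 -1.47 w 0.0683 F [-0.6  0.1 -0.2]
  shift [-0.01 -0.01  2.9 ] norm rows 2.9  turn [ 0.   -0.01 -0.  ]
0.026 (array([ 0.4083, -0.2594]), array([32.8, 37.9])) (array([ 0.4096, -0.2588]), array([39.3, 39.8])) (array([ 0.4096, -0.2605]), array([38.5, 39.7]))
0.03 (array([ 0.4075, -0.2588]), array([32.5, 37.4])) (array([ 0.4102, -0.258 ]), array([38.8, 39.4])) (array([ 0.4094, -0.2562]), array([38.1, 39.3]))
0.034 (array([ 0.4067, -0.2581]), array([32. , 36.9])) (array([ 0.4107, -0.2571]), array([38.6, 39. ])) (array([ 0.4091, -0.2519]), array([37.7, 39.1]))<stdin>:6: RuntimeWarning: invalid value encountered in divide
```

View pics/w25.png

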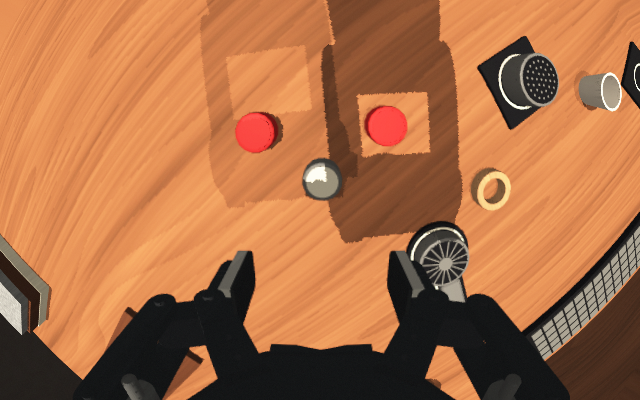

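```bash
python3 -c "
from h import *
go(.4098,-.258,.005)"
```

```text
t 26.1 pos [ 0.4091 -0.2584  0.1949] psi 138.8 q6 -1.47 w 0.0683 F [-0.6  0.1 -0.2]
  shift [-0.01  0.01  3.8 ] norm rows 3.8  turn [ 0.   -0.01 -0.  ]
```

Call:
jog_arm --series "-0.02 0.01 0.7 0 0 0 0.8;0 0 0.8 0 0 0 0.8;0 0 0.8 0 0 0 0.8;0 0 0.6 0 0 0 0.8;0 0 0.5 0 0 0 0.8;0 0 0.25 0 0 0 0.8;0 0 0 0 0 0 0.8;0 0 0 0 0 0 0.8"

```text
clock: 26.9
tool_pos: [0.4111, -0.2588, 0.0139]
eef_rot: [0.351, 0.936, -0.0, 0.0]
wrist_force: [-0.1, 0.6, 0.3]
gripper_width: 0.0687
```

Run:
```python
from ov import *
snap('wrist','w26'); go(.4098,-.258,.005)
overlay('w26',[(circ((.4098,-.258),.03,.021),(0,255,0)),(circ((.4098,-.258),.0,.021),(0,255,0))],(220,190,420,350))
```

```text
t 26.95 pos [ 0.4112 -0.2591  0.0143] psi 138.87 q6 -1.47 w 0.0684 F [0.3 0.6 0.1]
  shift [ 0.04 -0.    0.19] norm rows 0.19  turn [0.   0.01 0.  ]
(640, 800, 3)
```

View pics/w26o.png

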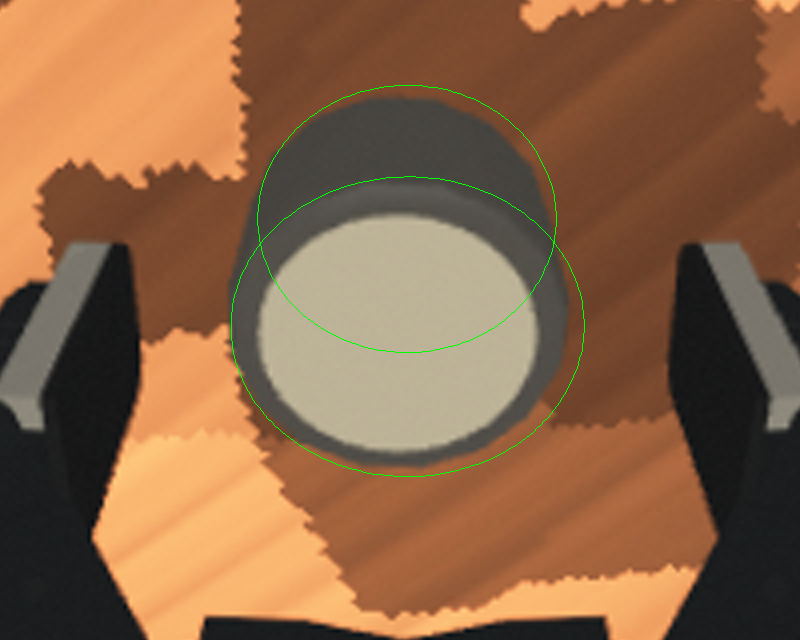

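Call:
jog_arm --series "0.02 -0.01 0.16 0 0 0 0.8;0 0 0 0 0 0 0.8;0 0 0 0 0 0 0;0 0 0 0 0 0 0;0 0 0 0 0 0 0;0 0 0 0 0 0 0;0 0 0 0 0 0 0" --newtons 50

```text
clock: 27.65
tool_pos: [0.4096, -0.2589, 0.0053]
eef_rot: [0.352, 0.936, -0.0, 0.0]
wrist_force: [-1.9, 0.9, 6.0]
gripper_width: 0.0405
```

Call:
jog_arm --series "0 0 -0.3 0 0 0 0;0 0 -0.7 0 0 0 0;0 0 -0.7 0 0 0 0;0 0 -0.3 0 0 0 0;0 0 0 0 0 0 0;0 0 0 0 0 0 0"

```text
clock: 28.25
tool_pos: [0.4091, -0.2586, 0.1041]
eef_rot: [0.352, 0.936, 0.0, -0.0]
wrist_force: [-1.0, -0.5, -2.0]
gripper_width: 0.0401
```

Run:
```python
from ov import *
snap('wrist','w27'); go(.616,.2555,.11)
_,p=load('w27'); W=Rn.from_quat(p[1]).as_matrix()
P=[]
for z,r in((-.0235,.021),(.0065,.021)):
    P.append(([W@np.array([r*np.cos(t),r*np.sin(t),z])+p[0] for t in np.linspace(0,6.28,200)],(0,255,0)))
overlay('w27',P,(220,190,420,350))
```

```text
t 28.3 pos [ 0.4088 -0.2584  0.1035] psi 138.84 q6 -1.47 w 0.0403 F [-0.2  0.2 -1.5]
  shift [ 3.65 10.46 -0.13] norm rows 11.08  turn [-0.   -0.01  0.  ]
(640, 800, 3)
```

View pics/w27o.png

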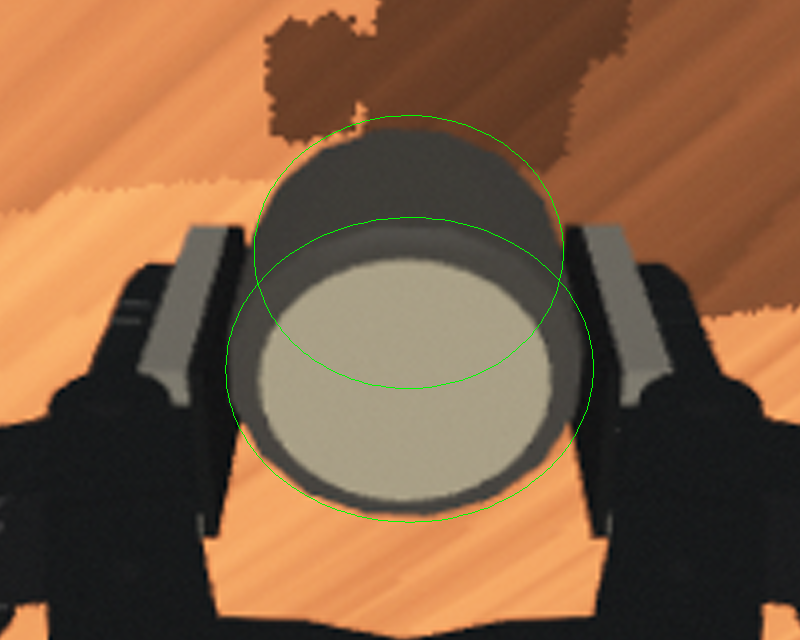

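Call:
jog_arm --series "0 0 -0.8 0 0 0 0;0.3 0.87 0 0 0 0 0;0.3 0.87 0 0 0 0 0;0.3 0.87 0 0 0 0 0;0.3 0.87 0 0 0 0 0;0.3 0.87 0 0 0 0 0;0.3 0.87 0 0 0 0 0;0.3 0.87 0 0 0 0 0"

```text
clock: 29.1
tool_pos: [0.5305, 0.0416, 0.143]
eef_rot: [0.351, 0.936, -0.0, -0.001]
wrist_force: [1.4, -0.6, -1.0]
gripper_width: 0.0405
```

Call:
jog_arm --series "0.3 0.87 0 0 0 0 0;0.3 0.87 0 0 0 0 0;0.3 0.87 0 0 0 0 0;0.3 0.87 0 0 0 0 0;0.3 0.87 0 0 0 0 0;0 0 0.6 0 0 0 0;0 0 0.6 0 0 0 0;0 0 0 0 0 0 0"

```text
clock: 29.9
tool_pos: [0.6148, 0.2521, 0.0783]
eef_rot: [0.351, 0.936, -0.003, -0.003]
wrist_force: [-0.5, -0.4, -1.6]
gripper_width: 0.041
```

```bash
python3 -c "
from h import *
go(.6157,.2555,.045,138.8)"
```

```text
t 29.9 pos [0.6148 0.2521 0.0783] psi 138.86 q6 -0.5 w 0.041 F [-0.5 -0.4 -1.6]
  shift [0.03 0.07 0.66] norm rows 0.67  turn [-0.06 -0.03  0.01]
```

Call:
jog_arm --series "0.03 0.07 0.3 0 0 0 0;0 0 0.35 0 0 0 0;0 0 0.1 0 0 0 0;0 0 0 0 0 0 0;0 0 0 0 0 0 0"

```text
clock: 30.4
tool_pos: [0.6189, 0.2563, 0.048]
eef_rot: [0.352, 0.936, 0.0, 0.0]
wrist_force: [0.3, -0.0, -0.7]
gripper_width: 0.0405
```

Run:
```python
from ov import *
snap('wrist','w28'); go(.6160,.2558,.0138,138.8)
c=(.616,.2555)
overlay('w28',[(circ(c,.008,.024),(0,255,255)),(circ(c,.008,.021),(0,255,0))],(220,170,420,350))
```

```text
t 30.45 pos [0.619  0.2564 0.0482] psi 138.83 q6 -0.5 w 0.0408 F [1.  0.6 0.5]
  shift [ 0.04 -0.05  0.69] norm rows 0.69  turn [0.01 0.   0.  ]
(720, 800, 3)
```

View pics/w28o.png

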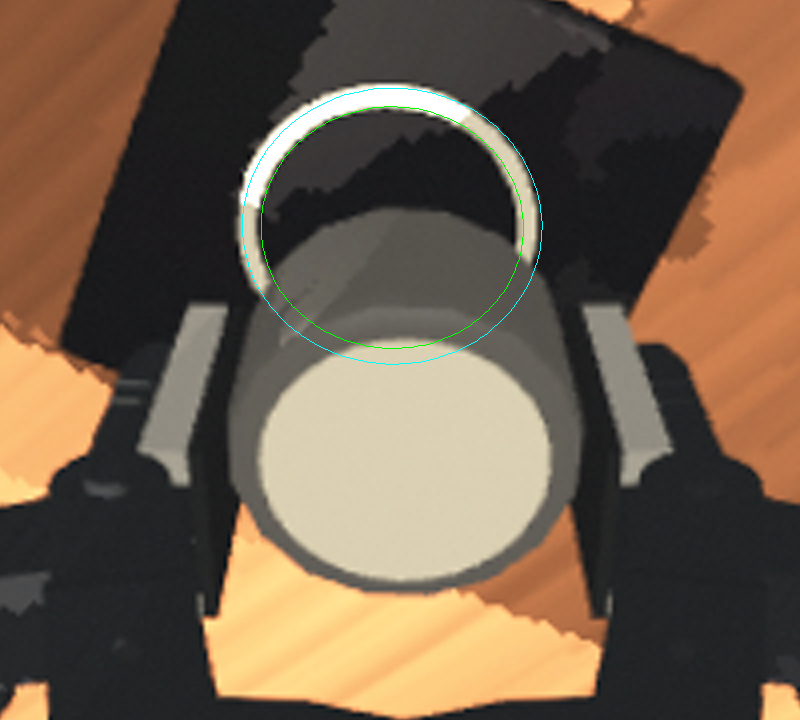

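Call:
jog_arm --series "0.05 -0.06 0.3 0 0 0 0;0 0 0.25 0 0 0 0;0 0 0 0 0 0 0;0 0 0 0 0 0 0"

```text
clock: 30.85
tool_pos: [0.6145, 0.2556, 0.0192]
eef_rot: [0.352, 0.936, -0.0, -0.0]
wrist_force: [0.6, -0.2, -0.4]
gripper_width: 0.0408
```

Run:
```python
from ov import *
snap('wrist','w29'); go(.6160,.2558,.0138,138.8)
c=(.616,.2555)
overlay('w29',[(circ(c,.008,.024),(0,255,255))],(220,170,420,350))
```

```text
t 30.9 pos [0.6148 0.2557 0.0198] psi 138.84 q6 -0.5 w 0.0406 F [ 0.2  0.3 -0.1]
  shift [-0.02  0.02  0.12] norm rows 0.12  turn [-0. -0.  0.]
(720, 800, 3)
```

View pics/w29o.png

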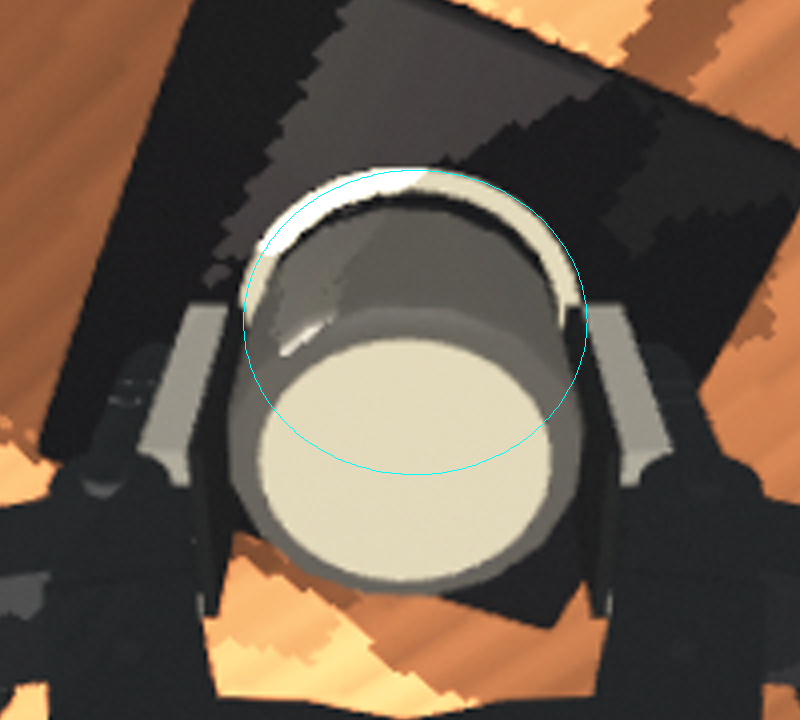

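Call:
jog_arm --series "0.01 0.02 0.06 0 0 0 0;0 0 0.04 0 0 0 0;0 0 0 0 0 0 0;0 0 0 0 0 0 0"

```text
clock: 31.3
tool_pos: [0.615, 0.2568, 0.0148]
eef_rot: [0.352, 0.936, -0.0, 0.0]
wrist_force: [0.8, 0.6, -1.0]
gripper_width: 0.0405
```

Run:
```python
from ov import *
snap('wrist','w30'); go(.6160,.2558,.0138,138.8)
c=(.616,.2555)
overlay('w30',[(circ(c,.008,.024),(0,255,255))],(220,170,420,350))
```

```text
t 31.35 pos [0.615  0.2568 0.0149] psi 138.84 q6 -0.5 w 0.0407 F [-0.   0.5 -0.5]
  shift [-0.03 -0.    0.02] norm rows 0.04  turn [0. 0. 0.]
(720, 800, 3)
```

View pics/w30o.png

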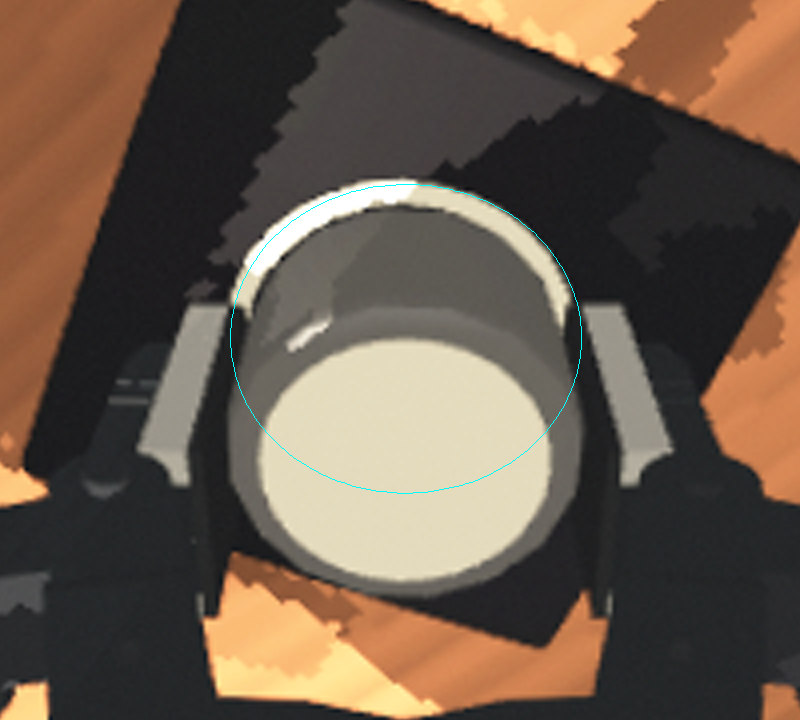

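Call:
jog_arm --series "0 0 0.02 0 0 0 0;0 0 0.02 0 0 0 0;0 0 0 0 0 0 0;0 0 0 0 0 0 0"

```text
clock: 31.75
tool_pos: [0.6151, 0.2569, 0.0134]
eef_rot: [0.352, 0.936, 0.0, 0.0]
wrist_force: [-3.0, -1.7, 4.8]
gripper_width: 0.0403
```

Call:
jog_arm --series "0 0 0 0 0 0 0.8;0 0 0 0 0 0 0.8;0 0 0 0 0 0 0.8;0 0 -0.3 0 0 0 0.8;0 0 -0.9 0 0 0 1;0 0 -1 0 0 0 1;0 0 -1 0 0 0 1;0 0 -1 0 0 0 1"

```text
clock: 32.55
tool_pos: [0.6146, 0.2566, 0.2263]
eef_rot: [0.352, 0.936, 0.0, 0.0]
wrist_force: [0.8, -0.2, 0.1]
gripper_width: 0.0853
```

Call:
jog_arm --series "0 0 0 0 0 0 1;0 0 0 0 0 0 1;0 0 0 0 0 0 1"

```text
clock: 32.85
tool_pos: [0.6146, 0.2567, 0.2221]
eef_rot: [0.352, 0.936, -0.0, -0.0]
wrist_force: [0.1, -0.0, -0.9]
gripper_width: 0.0857
```

Run:
```python
from ov import *
snap('wrist','w31'); snap('side','s31'); snap('top','t31'); go(.55,0,.33,180)
c=(.616,.2555)
overlay('w31',[(circ(c,.008,.024),(0,255,255)),(circ(c,.038,.021),(0,255,0))],(250,100,400,250))
for n,b in(('t31',(140,110,500,290)),('s31',(220,130,520,370))):
    im,_=load(n); x=im[b[1]:b[3],b[0]:b[2]]; s=780/x.shape[1]; cv2.imwrite(f'pics/{n}c.png',cv2.resize(x,None,fx=s,fy=s,interpolation=cv2.INTER_CUBIC)[:600,:,::-1])
```

```text
t 33.0 pos [0.6146 0.2567 0.2214] psi 138.84 q6 -0.5 w 0.0856 F [ 0.3 -0.3 -0.9]
  shift [-2.4  -4.72 -2.16] norm rows 5.72  turn [-0.01 -0.01 -5.15]
(600, 600, 3)
```

View pics/w31o.png

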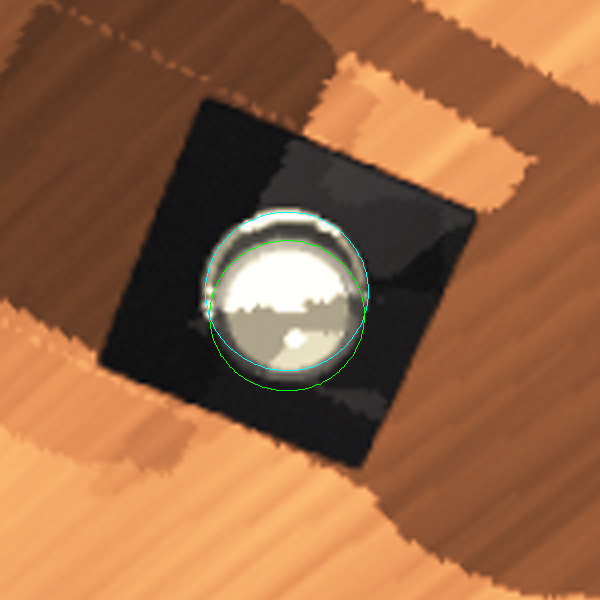

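View pics/t31c.png

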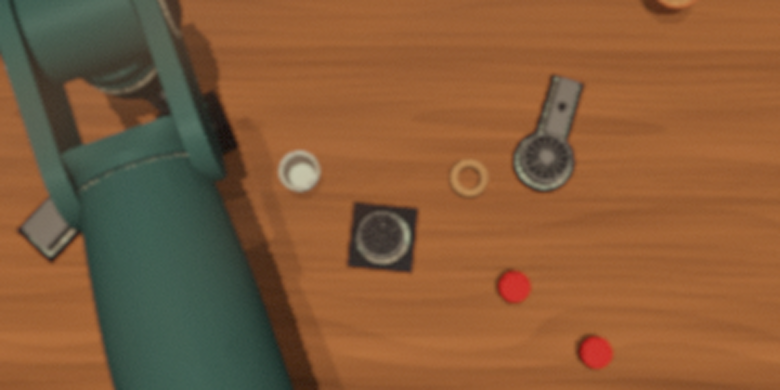

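View pics/s31c.png

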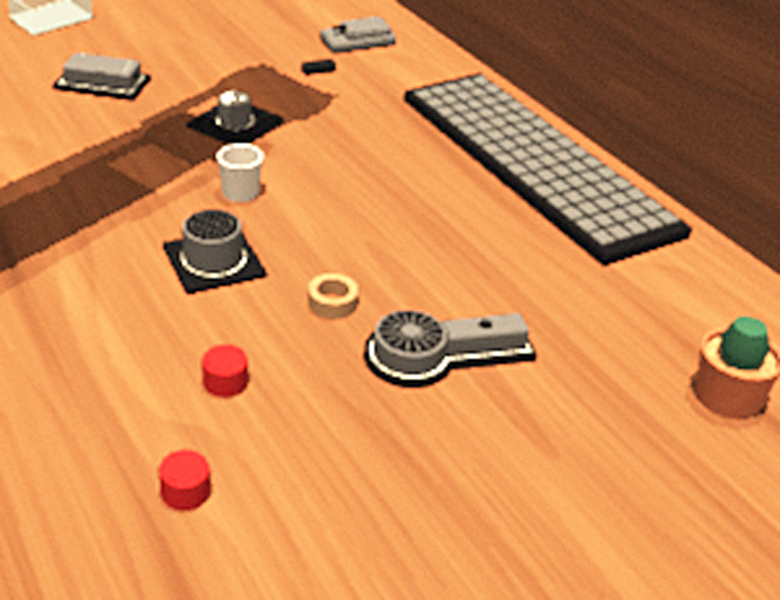

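```bash
python3 -c "
from h import *
go(.68,-.26,.25)"
```

```text
t 33.0 pos [0.6146 0.2567 0.2214] psi 138.84 q6 -0.5 w 0.0856 F [ 0.3 -0.3 -0.9]
  shift [-7.78 -6.92 -0.57] norm rows 10.43  turn [-0.01 -0.01  0.  ]
```

Call:
jog_arm --series "-0.6 -0.75 0 0 0 0 1;-0.6 -0.75 0 0 0 0 1;-0.6 -0.75 0 0 0 0 1;-0.6 -0.75 0 0 0 0 1;-0.6 -0.75 0 0 0 0 1;-0.6 -0.75 0 0 0 0 1;-0.6 -0.75 0 0 0 0 1;-0.6 -0.75 0 0 0 0 1"

```text
clock: 33.8
tool_pos: [0.5976, -0.1289, 0.2221]
eef_rot: [0.351, 0.936, -0.0, -0.001]
wrist_force: [0.1, 0.4, -1.2]
gripper_width: 0.0852
```

Call:
jog_arm --series "-0.6 -0.55 0 0 0 0 1;-0.6 -0.5 0 0 0 0 1;-0.6 -0.5 0 0 0 0 1;0 0 0 0 0 0 1;0 0 0 0 0 0 1;0 0 0 0 0 0 1"

```text
clock: 34.4
tool_pos: [0.6149, -0.2439, 0.2223]
eef_rot: [0.351, 0.936, 0.0, -0.0]
wrist_force: [-0.4, 0.0, 0.6]
gripper_width: 0.0854
```

Run:
```python
from ov import *
snap('wrist','w32'); snap('top','t32'); go(.68,-.26,.25)
c=(.58,-.213); a=163; u=np.array([np.cos(np.radians(a)),np.sin(np.radians(a))])
im,p=load('w32'); q=proj('wrist',(.62,-.22,.02),p).astype(int); print(q)
b=(q[0]-90,max(q[1]-75,0),q[0]+90,min(q[1]+75,400))
overlay('w32',[(circ(c,.008,.037),(0,255,255)),(circ(c,.034,.034),(0,255,0)),(rect(np.array(c)-.056*u,a,.112,.028,.032),(0,255,0)),(rect(np.array(c)-.0575*u,a,.115,.034,.008),(0,255,255))],b)
```

```text
t 34.5 pos [ 0.615  -0.2436  0.2228] psi 138.9 q6 -1.27 w 0.0854 F [ 0.6 -0.2  0.4]
  shift [-1.2   0.61 -0.54] norm rows 1.45  turn [ 0. -0. -0.]
[339 163]
(600, 720, 3)
```

View pics/w32o.png

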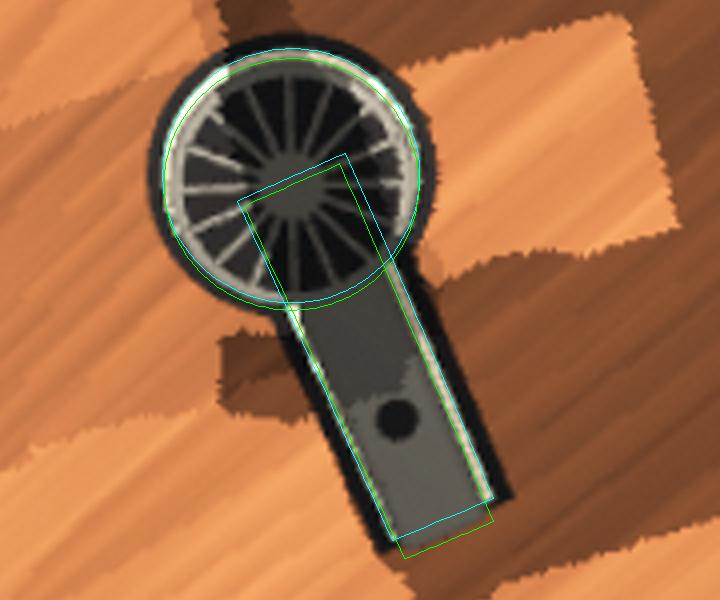

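View pics/t32.png

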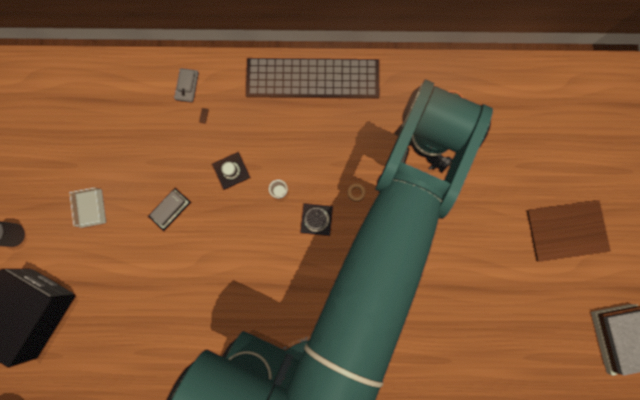

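Run:
```python
from ov import *
im,p=load('w32'); q=proj('wrist',(.4747,.003,.02),p); print(q, proj('wrist',(.58,-.213,.034),p)*4+2-np.array([(339-90)*4,(163-75)*4]))
q=q.astype(int); b=(max(q[0]-60,0),max(q[1]-60,0),min(q[0]+60,640),q[1]+60)
c=(.4747,.003)
overlay('w32',[(circ(c,.008,.034),(0,255,255)),(circ(c,.048,.031),(0,255,0)),(circ(c,.008,.031),(0,255,0))],b,s=5)
```

```text
[402.00804438 -46.46968532] [291.62012697 185.66328244]
(70, 600, 3)
```

View pics/w32o.png

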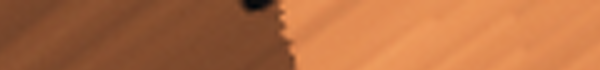

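Run:
```python
from ov import *
c=(.4747,.003); q=proj('side',(*c,.02)).astype(int)
overlay('s31',[(circ(c,.008,.034),(0,255,255)),(circ(c,.048,.031),(0,255,0))],(q[0]-45,q[1]-40,q[0]+45,q[1]+35),s=8,name='side')
```

```text
(600, 720, 3)
```

View pics/s31o.png

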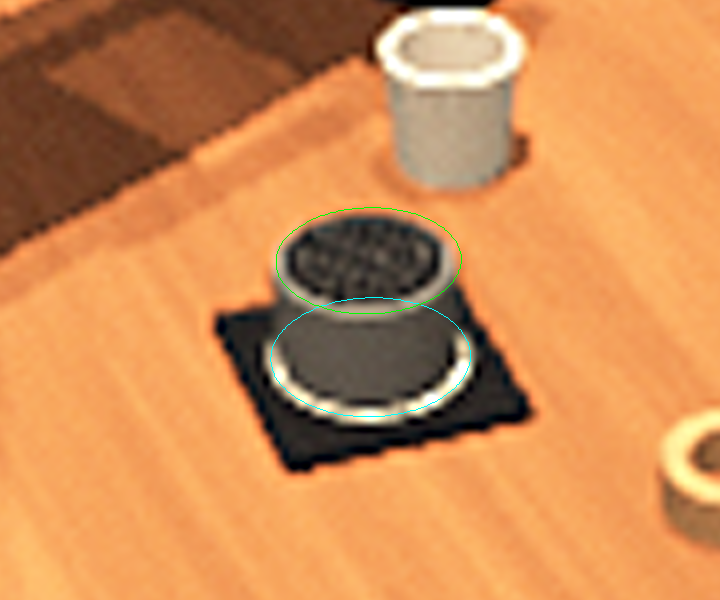

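```bash
python3 -c "
from workcell import workorder
print(workorder.finish_job())"
```

```text
the job is handed in; nothing more can be done
None
```

I placed all four gadgets on their docks, in the order fan, power bank, speaker, light, and handed the job in at about 34.5 s on the robot's clock, with the open gripper clear of everything.

- **Fan:** The last wrist view put the hub on the outline's head centre. The outline showed along both sides of the handle. The handle end looked 1–2 mm short of my model, as it had before the pick.
- **Power bank:** It sat inside its outline to within about 1 mm in the wrist view after release.
- **Speaker:** It was inside its circle in the wrist and side views, possibly up to 1 mm off-centre, with about 3 mm of play all round.
- **Light:** The white-lensed one was inside its circle to within about 1 mm in the last wrist view. I did not touch the red look-alikes.
- **Cup and tape:** Both showed at the same pixels as at the start, to about 1 px (2–3 mm) in the top view.

The docks' tops measured 8 mm high from two views. The fan's top measured 24 and 27 mm at two points, against 26 and 24 mm given. The highest wrist force shown in any move report was about 15 N.

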